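# Put the spool away in the sewing box with the folding stay

### The job

Put the tall thread spool away in the sewing box: raise the lid by its bar until the folding stay at its side snaps past straight and holds the lid open by itself, without straining the stay, and stand the spool upright in the open front well. Then draw the stay's wooden knee grip back towards the front, so that the lid lifts slightly and the knee folds, and keep hold of the grip to lower the lid gently until it is fully shut, without knocking the other things about.

Things in the scene. Friction and masses are not known exactly. Their poses are not given: they have to be found in the camera images.
- box: Wooden sewing box, fixed, 180 (x) x 190 (y) x 95 mm high without the lid, walls and floor 10 mm. Origin: centre of its underside, on the table. Its +x is its back, where the lid is hinged, -x its front, +y its left side, which carries the folding stay. Box coordinates below are in this frame, z from the table.
- well (a point): Centre of the floor of the open front well inside the box, 10 mm above the table. The well measures 82 (x) x 170 (y) mm; it is bounded by the box walls (top at 95 mm) and, behind, by a 6 mm divider (top at 55 mm), beyond which lies a block of bobbins. When the lid stands open it leans over the back of the box; its bar is then about 45 to 105 mm behind this point.
- lid_hinge (a point): Middle of the lid's hinge axis, at the box's x = +90, y = 0, z = 95 mm. The axis runs along the box's y.
- lid (a joint): Opening angle of the lid, rad: 0 shut, growing as the front rises. The lid is a 180 x 190 x 10 mm wooden plate, about 0.5 kg (uncertain), with almost no hinge friction: it falls shut if let go. The straightened stay stops it somewhere between 1.18 and 1.47 rad, differing each time because the stay's bracket is screwed on up to 6 mm high or low.
- lid_bar (a point): Middle of the lid's pull bar: round steel, 10 mm thick, 100 mm long along the box's y, on two end arms 45 mm in front of the lid's front edge, 225 mm from the hinge axis and 5 mm above the lid's underside (100 mm above the table when shut, about 310 mm when open). The space between bar and lid edge is open. The point turns with the lid.
- stay (a joint): Knee angle of the folding stay, rad: 0 folded (lid shut, within 0.2), 2.41 straight, 2.66 its stop past straight. Two flat steel links of 56 mm on the box's left outer side. A very weak spring carries the knee past straight only once the lid is raised right to its limit (within a few mm at the bar). Let down before that, the knee folds and the lid falls.
- stay_pin (a point): Where the lower link of the stay should turn on its bracket, at the box's x = +35, y = +107, z = 76 mm. The real pin is up to 6 mm above or below this point.
- lid_pin (a point): Pin at the lid's left edge, 90 mm from the hinge axis, on which the upper link turns. While the stay folds or unfolds, the knee is in front of the line from here to the lower pin; locked, it is about 7 mm behind that line, and the lid rests about 4 mm lower at its bar than its highest point.
- stay_grip (a point): Middle of the knee's round wooden grip, 14 mm thick, 60 mm long along the box's y, 65 mm out from the box's left side. It moves on an arc of 56 mm radius about the lower pin: about 130 mm above the table when open, at x = -8, z = 40 mm when shut. Drawing it forward unlocks the stay (1 to 5 N); then the lid's weight pushes it on, forward and down, so hold it all the way.
- anchor (a joint): How far the stay's bracket pin has been pulled up (+) or pushed down (-), m: 0 at rest, 1 mm for each 45 N in the stay. Pulling the lid bar up against the straightened stay gives 1 mm for about 9 to 10 N at the bar. At 1.5 mm the screws tear out and the job is spoilt: about 14 N at the bar, or only 7 mm too far.
- spool: The tall thread spool, upright on the table to the right of the box, loose: 40 mm diameter, 60 mm high, wood with pale thread, about 50 g. Origin: centre of its underside, z axis up along the spool. It may be held anywhere across its diameter.
- short_spool1: Bystander, loose: short pale spool, 44 mm diameter, 32 mm high. Origin under its centre.
- short_spool2: Bystander, loose: short grey spool, 44 mm diameter, 32 mm high. Origin under its centre.
- button_jar: Bystander, loose: glass jar with steel cap, 60 mm diameter, 70 mm high. Origin under its centre.
- tape_case: Bystander, loose: round flat steel case, 56 mm diameter, 18 mm high. Origin under its centre.
- darning_mushroom: Bystander, loose: dark wooden mushroom, 68 mm wide, 85 mm high, standing on its stem. Origin under its centre.
- thimble: Bystander, loose: steel thimble, 20 mm wide, 23 mm high. Origin under its centre.
- chalk_box: Bystander, loose: cardboard box 50 x 80 x 30 mm. Origin under its centre.
Not all that is in view belongs to the job. What is shaped like the spool but blue or yellow is not meant.

How it is judged (in metres and radians):
On the way, in this order (a step that is already met when the one before it is completed fails the run):
1. the lid stands open on the locked stay, past straight, and the robot's fingers touch nothing (value of joint lid above 1.1 rad and value of joint stay above 2.55 rad and contact force between the fingers and anything else below 0.2 N), for 0.3 s.
2. the spool stands upright in the front well, released, with the lid still locked open (x of spool in the frame of box between -0.08 and 0.002 m and y of spool in the frame of box between -0.085 and 0.085 m and z of spool in the frame of box below 0.016 m and angle between spool's own z axis and vertical below 0.2 rad and linear speed of spool below 0.03 m/s and contact force between the fingers and anything else below 0.2 N and value of joint stay above 2.55 rad), for 0.2 s.
At the end, for the whole second after the job is handed in: The lid is shut (within 0.04 rad) with the stay folded (knee under 0.5 rad), and the spool stands at rest in the front well, upright within 0.2 rad with its foot within 6 mm of the well's floor (value of joint lid below 0.04 rad and value of joint stay below 0.5 rad and x of spool in the frame of box between -0.08 and 0.002 m and y of spool in the frame of box between -0.085 and 0.085 m and z of spool in the frame of box below 0.016 m and angle between spool's own z axis and vertical below 0.2 rad and linear speed of spool below 0.03 m/s); the robot touches nothing.
It fails at once if the stay's bracket is strained by 1.5 mm (about 67 N in the stay) (value of joint anchor above 0.0015 m or value of joint anchor below -0.0015 m).
It fails at once if the lid drops or slams (closing faster than 3 rad/s) (velocity of joint lid below -3 rad/s).
It fails at once if a bystander is moved by more than 30 mm (distance of any of short_spool1, short_spool2, button_jar, tape_case, darning_mushroom, thimble, chalk_box from where it was at the start of the episode above 0.03 m).
It also fails if it takes over 70 s, if anything falls off the work surface, if the arm or the gripper's body presses on something with over 40 N, if the wrist force passes 120 N, or if a joint passes its speed limit or range.

### The arm

A 6-joint arm with a two-finger parallel gripper is mounted at the origin on the work surface. World frame = base frame: x ahead of the robot, y to its left, z up, the work surface at z = 0. Lengths are in mm, angles in rad, forces in N, time in s.
With the tool pointing down it reaches from about 400 to 925 mm from the base axis. Payload 12.5 kg.
Tool frame: the origin (TCP) lies at the very end of the fingers, on their centre line; the grasp point (between the pads) lies 19 mm behind it; y points along the fingers, z is the direction in which the jaws open and shut, and the axes are right-handed (so a half turn about y gives the same grasp; the last joint's range is limited). The gripper opens to 95 mm and grips with 3 to 60 N. Pads are 20 mm wide; open, the fingers measure 119 mm over their backs; the gripper's body (75 mm by 180 mm) begins 59 mm behind the grasp point.
Start: joints at [-1.291, 0.491, 1.559, -0, 1.092, -0.106], TCP at [235.213, -579.074, 176.261] pointing down, gripper open.
Joint ranges: [-3.1, 3.1], [-0.84, 2.19], [0.05, 2.79], [-1.13, 4.28], [0.06, 2.93], [-2.69, 2.69]. Speed limits (rad/s): [2.22, 2.22, 2.79, 3.14, 3.14, 3.14].

### API

Orientations are given as [roll, pitch, yaw] about the fixed x, y, z axes, in that order (R = Rz(yaw) Ry(pitch) Rx(roll)).
In Python, from cell import env, optics gives the robot as it stands.
- The arm moves only by the tool drive_tool, never from a script. Its argument "steps" is a list of rows, each an object with "slide": the shift along the tool's x, y, z in m, a list of three; "dr": the turn, a rotation vector about the tool's x, y, z in rad, a list of three; "fingers": the finger opening in m, from 0 to 0.0951. A call has 1 to 5 rows; each row is the pose to reach, as a shift and turn from the pose commanded when the call began, along the tool's axes at that moment; what a row does not reach only later rows make up. A row lasts 1/12 s, in which the tool goes at most 41.7 mm and 7.16 degrees, less where a joint would pass 70% of its speed; a pose out of reach is approached as far as the arm can. A call with a gripper value outside its range is refused whole. The fingers move at their own pace and stop on an object; the grip force is fixed at half the most. Time passes only in rows, so rows that repeat a pose let the fingers close. It gives the time, the measured TCP pose, the force and the opening at its end, in the units of the state.
- env.state(): the state, without advancing time (a new reading comes with each control period).
- optics.read_camera(name): name is "side" or "top" or "wrist"; returns the picture (384x512x3 uint8, red, green, blue); there is no depth.
- optics.camera_model(name): a dict with "mtx" (3x3 intrinsics, pixels), "R" (3x3) and "t" (3): a world point X has camera coordinates R X + t. Camera axes: x right, y down, z forward; pixel columns grow to the right and rows downward; lengths in mm; the calibration is good to about 2 mm. A picture is of the moment at which its call begins: read the wrist's pose just before it. camera_model takes no time and is no camera call; for the wrist camera it gives the pose at the moment of the call.
- env.job_done(): hands the job in, once; it reports no verdict.
The state is a dict: "t": time; "joints": joint angles; "qvel": joint speeds; "tau": joint torques, N m; "eef_pos": TCP position; "tcp_rot": TCP orientation; "ft_force": force on the tool from outside, world axes, zero at the start; "moment": the same for the moment, N m; "opening": opening from 0.0 (shut) to 1.0 (fully open).
Only numpy, scipy, OpenCV 4.12 (cv2) and the standard library are available. Lean on these libraries where they do the work, as an engineer would, in place of code of your own. Each camera call takes 0.05 s, during which the arm holds its last target.

## Working session

There is one attempt and no reset: what is moved stays moved. The work goes in short steps, Python scripts to look and compute and a tool call to move; the robot and the scene stay as the last step left them, time stands still between calls to the robot, and variables do not carry over. Pictures are saved under pics/ and viewed, and the job is handed in when it is done.

Besides the shell and the picture viewer there is one more tool, called after "Request:" as a command line: name --argument value ..., lists and objects as JSON in quotes. drive_tool: Moves the arm, as the interface text tells. Its arguments: {"type":"object","properties":{"steps":{"type":"array","items":{"type":"object","properties":{"slide":{"type":"array","items":{"type":"number"}},"dr":{"type":"array","items":{"type":"number"}},"fingers":{"type":"number"}}}}},"required":["steps"]}

```bash
ls; mkdir -p pics
python3 - <<'E'
from cell import env, optics
import cv2
for n in ("top","side","wrist"):
    m=optics.camera_model(n); print(n,m)
    im=optics.read_camera(n); cv2.imwrite(f"pics/{n}0.png",im[:,:,::-1])
print(env.state())
E
```

```text
pics
top {'mtx': array([[359.13572797,   0.        , 262.14603061],
       [  0.        , 359.13572797, 197.39034772],
       [  0.        ,   0.        ,   1.        ]]), 'R': array([[-0.02168546, -0.99929442, -0.030666  ],
       [-0.98349275,  0.02683401, -0.17894678],
       [ 0.17964341,  0.02627924, -0.98338072]]), 't': array([  7.62110337, 548.87007314, 893.35221409])}
side {'mtx': array([[438.7825516 ,   0.        , 258.10737282],
       [  0.        , 438.7825516 , 190.6044635 ],
       [  0.        ,   0.        ,   1.        ]]), 'R': array([[-0.95471416, -0.29744233, -0.00699567],
       [-0.18172424,  0.60158347, -0.77786479],
       [ 0.23557839, -0.74136724, -0.62839274]]), 't': array([ 514.31319743,  179.002551  , 1267.31621405])}
wrist {'mtx': array([[290.68464021,   0.        , 247.50726218],
       [  0.        , 290.68464021, 191.95231973],
       [  0.        ,   0.        ,   1.        ]]), 'R': array([[ 0.37619473, -0.92653742, -0.00243759],
       [-0.89939304, -0.36580316,  0.23933283],
       [-0.2226425 , -0.0878434 , -0.97093453]]), 't': array([-623.74873275,  -27.46372662,  390.56350754])}
{'t': 0.15, 'joints': array([-1.29059097e+00,  4.91405774e-01,  1.55929261e+00,  4.39693574e-06,
        1.09170365e+00, -1.05561365e-01]), 'qvel': array([ 0.00181446, -0.00182577, -0.00117937,  0.00058846,  0.00139707,
       -0.00170516]), 'tau': array([ 1.46744587e-03, -6.12898922e+01, -2.58278364e+01,  6.93075405e-02,
        4.73072694e-02, -6.41810743e-05]), 'eef_pos': array([ 235.15730267, -578.85701654,  175.81132289]), 'tcp_rot': array([-1.57160079e+00,  8.91596358e-05, -2.75582800e+00]), 'ft_force': array([1.26846555, 0.088332  , 0.19600616]), 'moment': array([ 0.01110602, -0.01628145,  0.02939329]), 'opening': 0.9995067527998365}
```

View pics/top0.png

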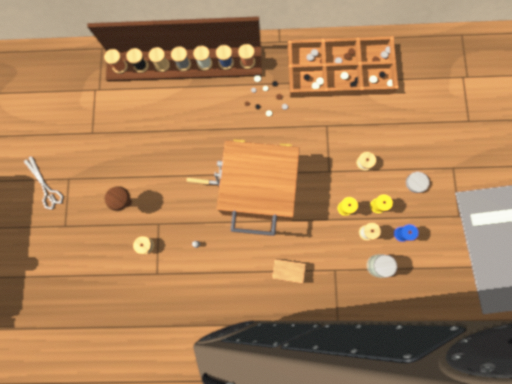

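View pics/side0.png

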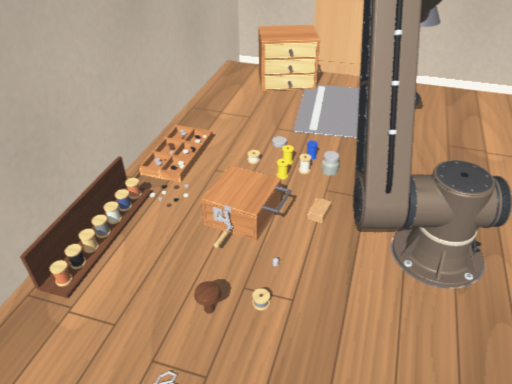

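View pics/wrist0.png

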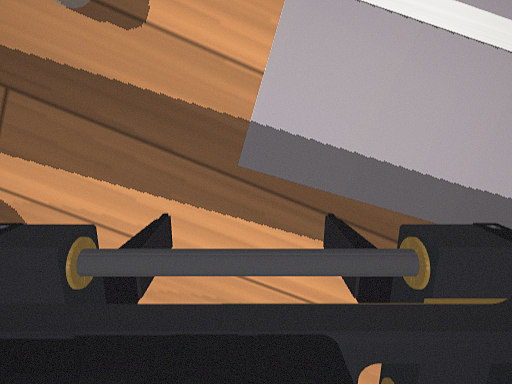

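```bash
cat > h.py <<'E'
import numpy as np, cv2
from cell import env, optics
def cam(n): return optics.camera_model(n)
def ray(m,px):
    d=m["R"].T@np.linalg.inv(m["mtx"])@np.array([px[0],px[1],1.0]); c=-m["R"].T@m["t"]; return c,d
def onz(m,px,z):
    c,d=ray(m,px); return c+d*(z-c[2])/d[2]
def proj(m,X):
    p=m["mtx"]@(m["R"]@np.asarray(X,float)+m["t"]); return p[:2]/p[2]
def tri(ma,pa,mb,pb):
    ca,da=ray(ma,pa); cb,db=ray(mb,pb)
    A=np.stack([da,-db],1); s=np.linalg.lstsq(A,cb-ca,rcond=None)[0]
    p,q=ca+da*s[0],cb+db*s[1]; return (p+q)/2,np.linalg.norm(p-q)
def snap(n,f,crop=None,k=1):
    im=optics.read_camera(n); b=im[:,:,::-1].copy()
    if crop: x0,y0,x1,y1=crop; b=b[y0:y1,x0:x1]
    cv2.imwrite(f"pics/{f}.png",cv2.resize(b,None,fx=k,fy=k,interpolation=cv2.INTER_CUBIC)); return im
E
python3 - <<'E'
import cv2
t=cv2.imread("pics/top0.png");s=cv2.imread("pics/side0.png")
cv2.imwrite("pics/t1.png",cv2.resize(t[120:290,180:450],None,fx=2.9,fy=2.9,interpolation=cv2.INTER_CUBIC))
cv2.imwrite("pics/s1.png",cv2.resize(s[130:320,180:350],None,fx=3.1,fy=3.1,interpolation=cv2.INTER_CUBIC))
E
```

```text
(no output)
```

View pics/t1.png

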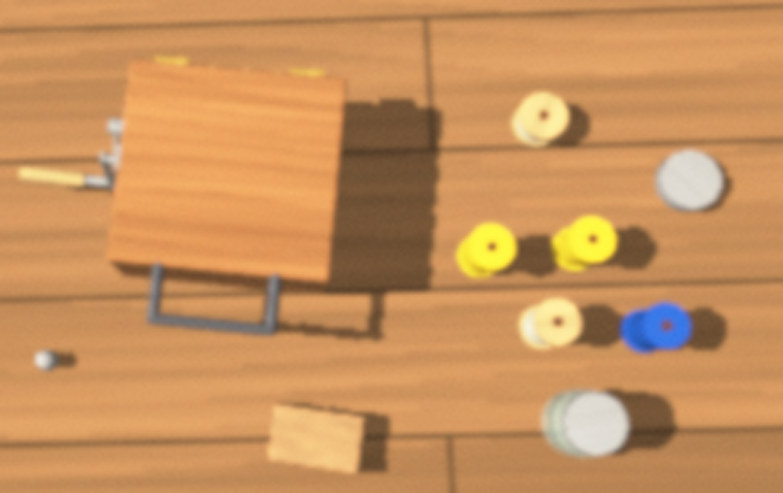

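View pics/s1.png

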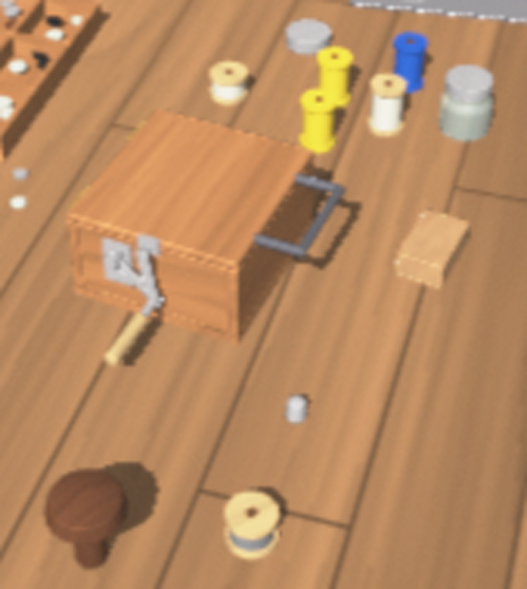

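Run:
```python
from h import *
T=cam("top");S=cam("side")
f=lambda p:(p[0]/2.9+180-.33,p[1]/2.9+120-.33)
g=lambda p:(p[0]/3.1+180-.33,p[1]/3.1+130-.33)
L=[onz(T,f(p),105) for p in [(130,62),(346,80),(330,282),(108,263)]]
for a in L: print("top lid",a.round(1))
for p in [(165,112),(313,157),(238,268),(70,215)]: print("side lid",onz(S,g(p),105).round(1))
P=[a[:2] for a in L]
for i in range(4): print(np.linalg.norm(P[i]-P[(i+1)%4]), np.degrees(np.arctan2(*(P[(i+1)%4]-P[i])[::-1])))
print("c",np.mean(P,0))
for nm,a,b in [("spool top",(557,322),(387,85)),("grip out",(18,173),(112,358)),("grip in",(84,181),(143,318)),("barL",(153,320),(303,250)),("barR",(272,329),(341,190)),
 ("jar",(597,424),(469,79)),("yel1",(491,246),(318,100)),("yel2",(593,239),(334,58)),("blue",(667,326),(410,42)),("short",(543,115),(229,72)),("thimble",(45,360),(297,400))]:
    X,e=tri(T,f(a),S,g(b)); print(nm,X.round(1),round(e,1))
print("chalk",onz(T,f((318,438)),30))
im=cv2.imread("pics/top0.png"); hsv=cv2.cvtColor(im,cv2.COLOR_BGR2HSV)
for nm,px in [("mush",(117,198)),("shortL",(143,244))]: print(nm,onz(T,px,60))
```

```text
top lid [687.4  85.6 105. ]
top lid [ 664.9 -103.1  105. ]
top lid [488.3 -82.6 105. ]
top lid [509.4 104.8 105. ]
side lid [654.5 -98.3 105. ]
side lid [485.7 -68.3 105. ]
side lid [508.1 111.4 105. ]
side lid [684.2  86.3 105. ]
189.99918456060922 -96.80686929716772
177.73669086739088 173.3790829075067
188.5991669983058 83.59578161516765
179.07210392863112 -6.172852504166856
c [587.49313014   1.16943429]
spool top [ 454.4 -282.1   57.7] 0.8
grip out [603.  197.4  45.1] 2.9
grip in [595.3 137.   41. ] 1.6
barL [459.6  67.1 101.9] 1.4
barR [449.2 -33.   98.5] 2.9
jar [ 366.  -306.6   67.3] 0.3
yel1 [ 522.2 -228.9   59.1] 0.7
yel2 [ 526.6 -319.5   57. ] 0.3
blue [ 448.1 -376.5   58.5] 0.1
short [ 647.7 -290.7   32.7] 2.1
thimble [433.3 175.9  20.3] 0.6
chalk [358.39836574 -71.22766609  30.        ]
mush [555.78233981 375.53941777  60.        ]
shortL [433.96594585 301.88062625  60.        ]
```

```bash
cat >> h.py <<'E'
from scipy.spatial.transform import Rotation as Ro
def Rt(s=None):
    s=s or env.state(); return Ro.from_euler("xyz",s["tcp_rot"]).as_matrix()
def Rdown(jaw,tilt=0.):
    "tool down, jaw (z) at angle jaw (rad); tilt>0: finger ends lean towards +jaw direction"
    z=np.array([np.cos(jaw),np.sin(jaw),0]); y=np.array([0,0,-1.]); x=np.cross(y,z)
    R=np.stack([x,y,z],1); return Ro.from_rotvec(-tilt*np.cross(z,[0,0,1.])*-1*-1).as_matrix()@R if tilt else R
def go(p,R,s=None):
    s=s or env.state(); R0=Rt(s)
    sl=R0.T@(np.asarray(p,float)-s["eef_pos"])/1000; dr=Ro.from_matrix(R0.T@R).as_rotvec()
    print("slide",sl.round(4).tolist(),"dr",dr.round(4).tolist(),"rows",round(max(np.linalg.norm(sl)/.0417,np.degrees(np.linalg.norm(dr))/7.16),1))
def st():
    s=env.state(); print("t",round(s["t"],2),"p",s["eef_pos"].round(1),"rpy",s["tcp_rot"].round(3),"F",s["ft_force"].round(2),"M",s["moment"].round(3),"op",round(s["opening"]*95.1,1),"j",s["joints"].round(2)); return s
YAW=-0.113; C=np.array([587.,1.,0])
Rb=Ro.from_euler("z",YAW).as_matrix()
def w(x,y,z): return C+Rb@np.array([x,y,z],float)
E
python3 - <<'E'
from h import *
s=env.state();m=cam("wrist");c=-m["R"].T@m["t"]
print("cam in tool",(Rt().T@(c-s["eef_pos"])).round(1), "view dir tool",(Rt().T@m["R"][2]).round(2))
print(w(-135,0,230)); go(w(-135,0,230),Rdown(YAW))
E
```

```text
cam in tool [ -66.7 -208.5   -0.3] view dir tool [ 0.24  0.97 -0.  ]
[452.86099075  16.22255554 230.        ]
slide [-0.4256, -0.0538, -0.4695] dr [0.0007, -1.072, -0.0005] rows 15.3
```

Request:
drive_tool --steps '[{"slide": [-0.4256, -0.0538, -0.4695], "dr": [0, -1.072, 0], "fingers": 0.05}, {"slide": [-0.4256, -0.0538, -0.4695], "dr": [0, -1.072, 0], "fingers": 0.05}, {"slide": [-0.4256, -0.0538, -0.4695], "dr": [0, -1.072, 0], "fingers": 0.05}, {"slide": [-0.4256, -0.0538, -0.4695], "dr": [0, -1.072, 0], "fingers": 0.05}, {"slide": [-0.4256, -0.0538, -0.4695], "dr": [0, -1.072, 0], "fingers": 0.05}]'

```text
t: 0.57
eef_pos: [306.6, -382.2, 193.8]
tcp_rot: [-1.571, 0.0, -2.125]
ft_force: [1.6, 0.1, 1.5]
opening: 0.705
```

Run:
```python
from h import *
st();go(w(-135,0,230),Rdown(YAW))
```

```text
t 0.57 p [ 306.6 -382.2  193.8] rpy [-1.571  0.    -2.125] F [1.58 0.12 1.51] M [-0.059 -0.072 -0.016] op 67.1 j [-1.03  0.28  1.86  0.    1.01 -0.48]
slide [-0.4157, -0.0361, -0.0854] dr [0.0002, -0.4414, -0.0002] rows 10.2
```

Request:
drive_tool --steps '[{"slide": [-0.4157, -0.0361, -0.0854], "dr": [0, -0.4414, 0], "fingers": 0.05}, {"slide": [-0.4157, -0.0361, -0.0854], "dr": [0, -0.4414, 0], "fingers": 0.05}, {"slide": [-0.4157, -0.0361, -0.0854], "dr": [0, -0.4414, 0], "fingers": 0.05}, {"slide": [-0.4157, -0.0361, -0.0854], "dr": [0, -0.4414, 0], "fingers": 0.05}, {"slide": [-0.4157, -0.0361, -0.0854], "dr": [0, -0.4414, 0], "fingers": 0.05}]'

```text
t: 0.98
eef_pos: [379.2, -187.7, 211.7]
tcp_rot: [-1.571, -0.0, -1.685]
ft_force: [0.8, -1.4, -1.1]
opening: 0.53
```

Run:
```python
from h import *
st();go(w(-135,0,230),Rdown(YAW))
```

```text
t 0.98 p [ 379.2 -187.7  211.7] rpy [-1.571 -0.    -1.685] F [ 0.81 -1.44 -1.06] M [ 0.04  -0.107 -0.065] op 50.4 j [-0.62  0.16  1.97 -0.    1.01 -0.5 ]
slide [-0.211, -0.0183, 0.0499] dr [-0.0002, -0.0014, 0.0001] rows 5.2
```

Request:
drive_tool --steps '[{"slide": [-0.211, -0.0183, 0.0499], "fingers": 0.05}, {"slide": [-0.211, -0.0183, 0.0499], "fingers": 0.05}, {"slide": [-0.211, -0.0183, 0.0499], "fingers": 0.05}, {"slide": [-0.211, -0.0183, 0.0499], "fingers": 0.05}, {"slide": [-0.211, -0.0183, 0.0499], "fingers": 0.05}]'

```text
invalid input
```

Run:
```python
from h import *
st(); snap("wrist","w1",k=1.5); m=cam("wrist")
for p in [(-135,50,100),(-135,-50,100),(-90,95,105),(-90,-95,105)]: print(p,w(*p).round(1),proj(m,w(*p)).round(1))
```

```text
t 0.98 p [ 379.2 -187.7  211.7] rpy [-1.571 -0.    -1.685] F [ 0.81 -1.44 -1.06] M [ 0.04  -0.107 -0.065] op 50.4 j [-0.62  0.16  1.97 -0.    1.01 -0.5 ]
(-135, 50, 100) [458.5  65.9 100. ] [301.1 -90.2]
(-135, -50, 100) [447.2 -33.5 100. ] [296.9  29.9]
(-90, 95, 105) [508.3 105.5 105. ] [ 356.3 -156.8]
(-90, -95, 105) [486.9 -83.2 105. ] [340.1  77. ]
```

View pics/w1.png

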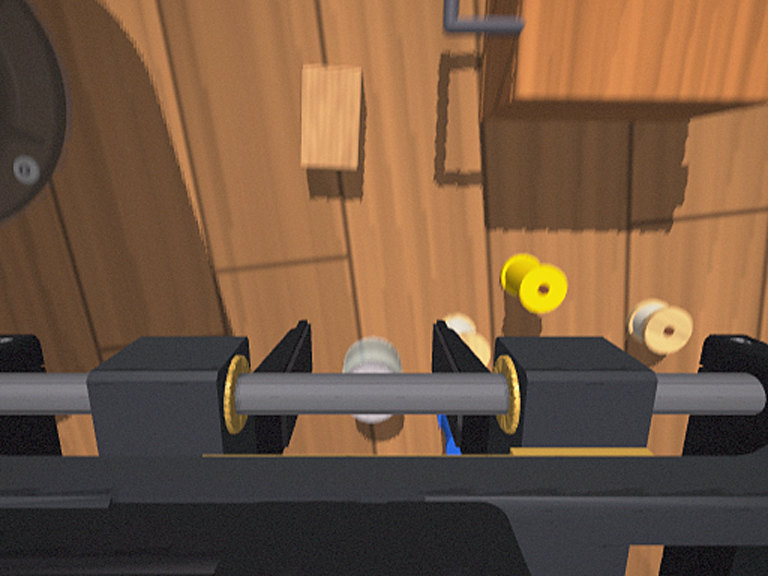

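Request:
drive_tool --steps '[{"slide": [-0.211, -0.0183, 0.0499], "dr": [0, 0, 0], "fingers": 0.05}, {"slide": [-0.211, -0.0183, 0.0499], "dr": [0, 0, 0], "fingers": 0.05}, {"slide": [-0.211, -0.0183, 0.0499], "dr": [0, 0, 0], "fingers": 0.05}, {"slide": [-0.211, -0.0183, 0.0499], "dr": [0, 0, 0], "fingers": 0.05}, {"slide": [-0.211, -0.0183, 0.0499], "dr": [0, 0, 0], "fingers": 0.05}]'

```text
t: 1.45
eef_pos: [450.7, 7.3, 229.3]
tcp_rot: [-1.571, -0.0, -1.69]
ft_force: [0.6, -1.0, 0.0]
opening: 0.527
```

Run:
```python
from h import *
st(); snap("wrist","w2",k=1.5); m=cam("wrist")
for p in [(-135,50,100),(-135,-50,100),(-90,95,105),(-90,-95,105)]: print(p,w(*p).round(1),proj(m,w(*p)).round(1))
```

```text
t 1.45 p [450.7   7.3 229.3] rpy [-1.571 -0.    -1.69 ] F [ 0.59 -0.97  0.01] M [-0.08  -0.121 -0.018] op 50.2 j [-0.13  0.18  1.89 -0.    1.07 -0.01]
(-135, 50, 100) [458.5  65.9 100. ] [247.5 133. ]
(-135, -50, 100) [447.2 -33.5 100. ] [247.7 216.4]
(-90, 95, 105) [508.3 105.5 105. ] [288.7  91. ]
(-90, -95, 105) [486.9 -83.2 105. ] [284. 252.]
```

View pics/w2.png

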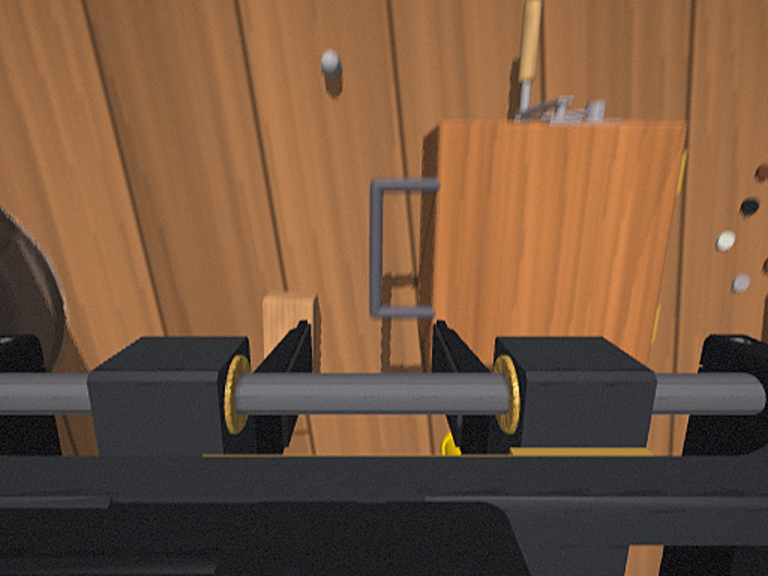

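Run:
```python
from h import *
st(); m=cam("wrist"); im=snap("wrist","w3",k=1.5); 
for p in [(-135,50,100),(-135,-50,100),(-90,95,105),(-90,-95,105),(90,95,105)]: print(p,w(*p).round(1),(proj(m,w(*p))*1.5).round(1))
hsv=cv2.cvtColor(im,cv2.COLOR_RGB2HSV)
mk=((hsv[...,1]<90)&(hsv[...,2]<140)).astype(np.uint8); mk[225:]=0; mk[:,:225]=0; mk[:,310:]=0; mk[:110]=0
ys,xs=np.nonzero(mk[:,244:258]); print(len(xs),xs.mean()+244,ys.min(),ys.max())
for y in range(120,212,10):
    xx=np.nonzero(mk[y,240:265])[0]; print(y,xx.min()+240 if len(xx) else None,xx.max()+240 if len(xx) else None)
```

```text
t 1.5 p [452.6  12.7 229.9] rpy [-1.569  0.002 -1.687] F [-1.51  2.08 -1.85] M [0.052 0.001 0.006] op 50.2 j [-0.12  0.18  1.88  0.    1.07 -0.  ]
(-135, 50, 100) [458.5  65.9 100. ] [371.3 199.6]
(-135, -50, 100) [447.2 -33.5 100. ] [371.6 324.5]
(-90, 95, 105) [508.3 105.5 105. ] [433.1 136.5]
(-90, -95, 105) [486.9 -83.2 105. ] [426.  377.9]
(90, 95, 105) [687.1  85.2 105. ] [680.9 135.8]
817 249.21787025703793 127 218
120 None None
130 245 264
140 245 252
150 245 252
160 245 252
170 245 252
180 245 252
190 245 252
200 245 252
210 245 258
```

View pics/w3.png

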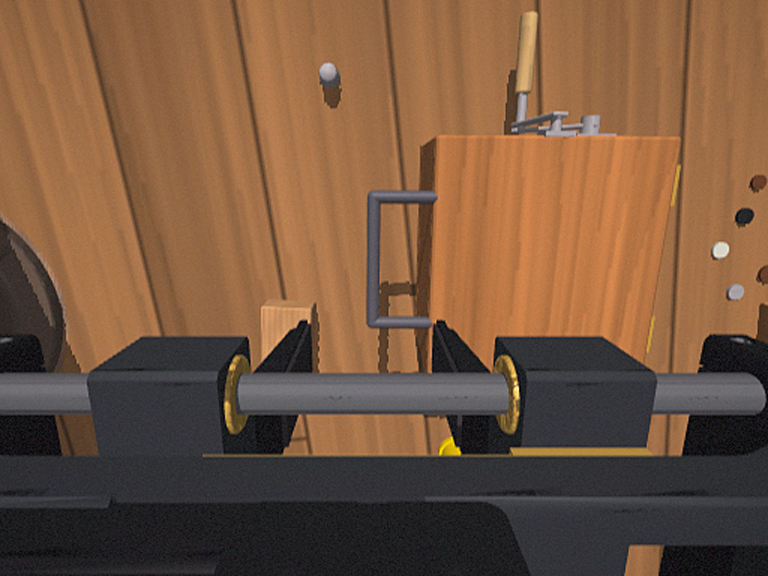

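Run:
```python
from h import *
st();go(w(-134,0,83),Rdown(YAW))
```

```text
t 1.55 p [451.7   9.8 229.4] rpy [-1.570e+00  1.000e-03 -1.684e+00] F [-0.06 -0.04  0.37] M [-0.07  -0.086  0.001] op 50.0 j [-0.13  0.18  1.89  0.    1.07 -0.01]
slide [-0.0064, 0.1464, 0.0013] dr [-0.0011, 0.0001, -0.0007] rows 3.5
```

Request:
drive_tool --steps '[{"slide": [-0.0064, 0.04, 0.0013], "dr": [0, 0, 0], "fingers": 0.036}, {"slide": [-0.0064, 0.08, 0.0013], "dr": [0, 0, 0], "fingers": 0.036}, {"slide": [-0.0064, 0.115, 0.0013], "dr": [0, 0, 0], "fingers": 0.036}, {"slide": [-0.0064, 0.1464, 0.0013], "dr": [0, 0, 0], "fingers": 0.036}, {"slide": [-0.0064, 0.1464, 0.0013], "dr": [0, 0, 0], "fingers": 0.036}]'

```text
t: 1.97
eef_pos: [449.7, 11.2, 78.3]
tcp_rot: [-1.579, -0.0, -1.69]
ft_force: [-0.1, 0.4, -0.3]
opening: 0.38
```

Run:
```python
from h import *
st(); snap("side","s2",crop=(180,120,380,270),k=4)
st()
```

```text
t 1.97 p [449.7  11.2  78.3] rpy [-1.579 -0.    -1.69 ] F [-0.05  0.45 -0.27] M [-0.003 -0.08  -0.021] op 36.1 j [-0.12  0.4   2.08 -0.    0.68 -0.  ]
t 2.02 p [451.   11.2  80.9] rpy [-1.576 -0.    -1.69 ] F [-0.78  0.42  0.82] M [-0.02  -0.163  0.026] op 36.2 j [-0.12  0.39  2.07 -0.    0.68 -0.  ]
```

View pics/s2.png

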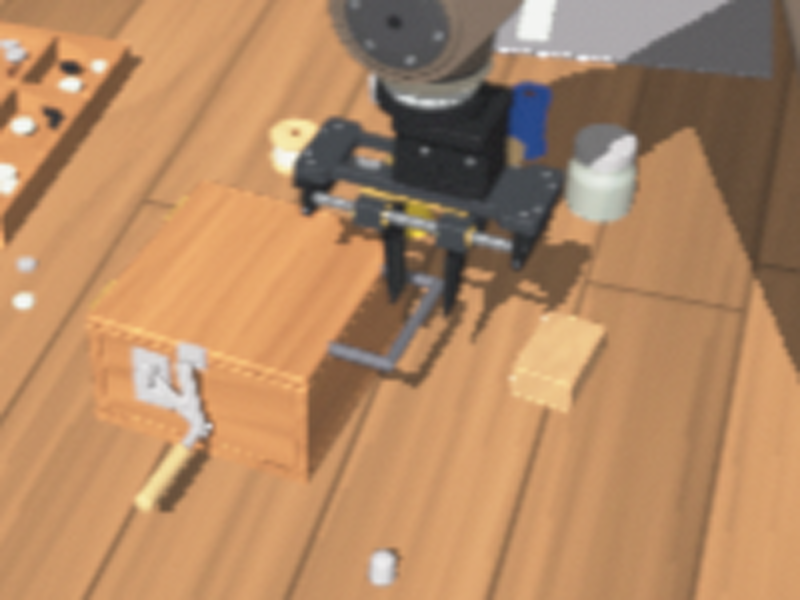

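Request:
drive_tool --steps '[{"slide": [0, 0, 0], "dr": [0, 0, 0], "fingers": 0.012}, {"slide": [0, 0, 0], "dr": [0, 0, 0], "fingers": 0.012}, {"slide": [0, 0, 0], "dr": [0, 0, 0], "fingers": 0.012}]'

```text
t: 2.27
eef_pos: [453.5, 11.2, 84.4]
tcp_rot: [-1.568, -0.0, -1.69]
ft_force: [-0.5, 0.3, 0.5]
opening: 0.224
```

```bash
cat >> h.py <<'E'
def b(p): return Rb.T@(np.asarray(p)-C)
E
python3 - <<'E'
from h import *
s=st(); print(b(s["eef_pos"]).round(1), "F box",(Rb.T@s["ft_force"]).round(2))
E
```

```text
t 2.27 p [453.5  11.2  84.4] rpy [-1.568 -0.    -1.69 ] F [-0.48  0.31  0.54] M [-0.009 -0.086 -0.047] op 21.3 j [-0.12  0.39  2.07 -0.    0.68 -0.  ]
[-133.8   -4.9   84.4] F box [-0.51  0.25  0.54]
```

Request:
drive_tool --steps '[{"slide": [0, 0.001, 0], "dr": [0, 0, 0], "fingers": 0.0}, {"slide": [0, 0.002, 0], "dr": [0, 0, 0], "fingers": 0.0}, {"slide": [0, 0.002, 0], "dr": [0, 0, 0], "fingers": 0.0}, {"slide": [0, 0.002, 0], "dr": [0, 0, 0], "fingers": 0.0}, {"slide": [0, 0.002, 0], "dr": [0, 0, 0], "fingers": 0.0}]'

```text
t: 2.68
eef_pos: [452.5, 11.5, 80.7]
tcp_rot: [-1.571, -0.0, -1.689]
ft_force: [-0.2, -0.2, -1.0]
opening: 0.009
```

Run:
```python
from h import *
s=st(); print(b(s["eef_pos"]).round(1), "F box",(Rb.T@s["ft_force"]).round(2))
```

```text
t 2.68 p [452.5  11.5  80.7] rpy [-1.571 -0.    -1.689] F [-0.15 -0.22 -0.95] M [-0.012 -0.089  0.039] op 0.9 j [-0.12  0.39  2.07 -0.    0.67 -0.  ]
[-134.8   -4.7   80.7] F box [-0.13 -0.23 -0.95]
```

Run:
```python
from h import *
snap("side","s3",crop=(220,150,340,240),k=6); m=cam("wrist"); snap("wrist","w4",k=1.5)
S=cam("side"); s=env.state()
print("tcp in side crop",((proj(S,s["eef_pos"])-[220,150])*6).round(), "barL/R",((proj(S,w(-135,50,100))-[220,150])*6).round(),((proj(S,w(-135,-50,100))-[220,150])*6).round())
print("tcp in wrist",proj(m,s["eef_pos"])*1.5)
```

```text
tcp in side crop [385. 326.] barL/R [346. 364.] [419. 243.]
tcp in wrist [372.11602853 318.71536173]
```

View pics/s3.png

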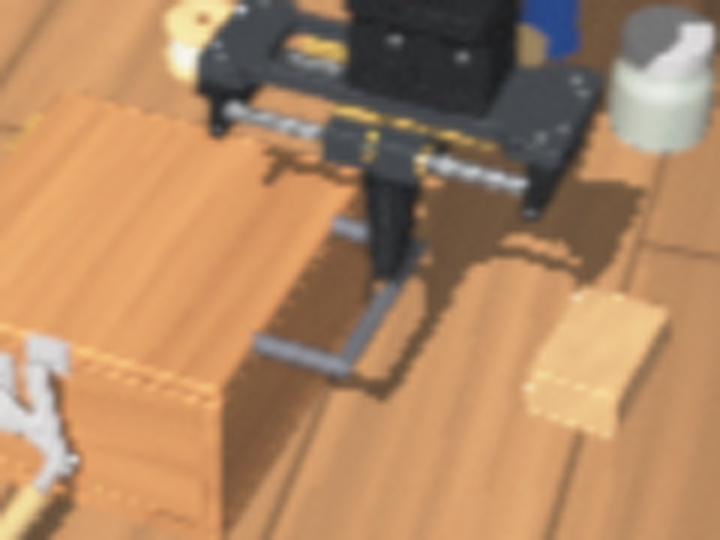

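View pics/w4.png

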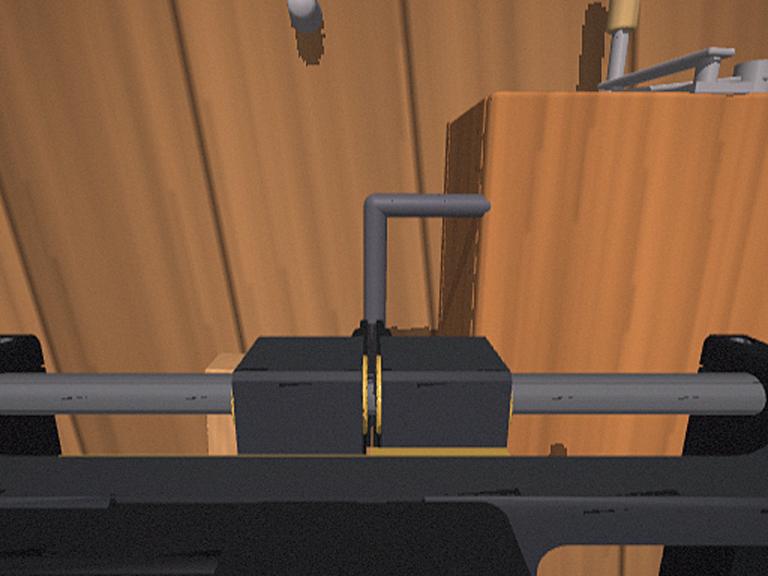

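Run:
```python
from h import *
m=cam("wrist"); snap("wrist","w5",crop=(210,190,290,250),k=10)
s=env.state(); R=Rt(s)
for d in [(0,0,0),(-10,0,0),(-10,-19,0),(-10,-10,0),(-10,-19,5),(-10,0,5)]:
    print(d,((proj(m,s["eef_pos"]+R@np.array(d,float))-[210,190])*10).round())
```

```text
(0, 0, 0) [381. 225.]
(-10, 0, 0) [381.  97.]
(-10, -19, 0) [382. 171.]
(-10, -10, 0) [381. 134.]
(-10, -19, 5) [455. 171.]
(-10, 0, 5) [448.  97.]
```

View pics/w5.png

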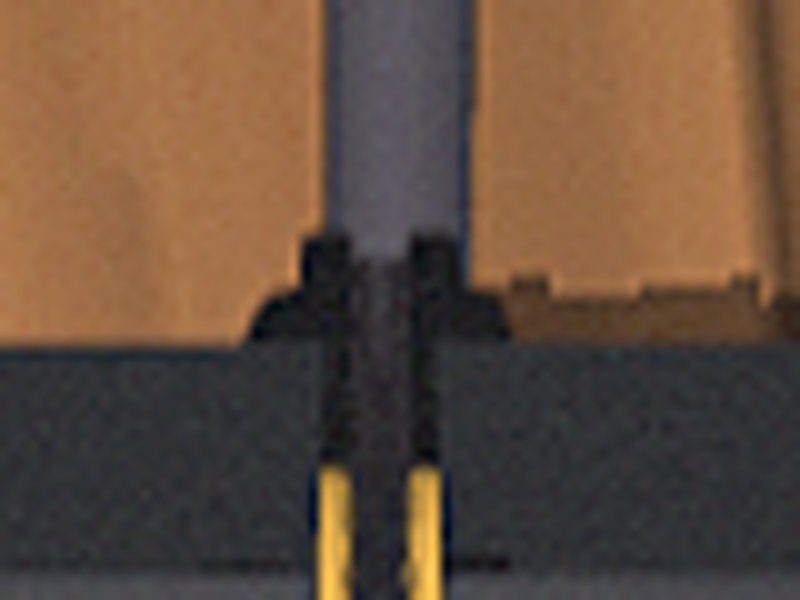

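Run:
```python
from h import *
s=st(); m=cam("wrist"); S=cam("side")
X,e=tri(S,(220+386/6,150+282/6),m,(248.1,214.5)); print("tip",X.round(1),e)
X,e=tri(S,(220+345/6,150+368/6),m,(374/1.5,203/1.5)); print("barL corner",X.round(1),e)
# body reference: rod ends
snap("side","s4",crop=(220,150,340,240),k=6)
```

```text
t 2.83 p [452.5  11.5  80.6] rpy [-1.571 -0.    -1.689] F [-0.61  0.05  0.15] M [-0.021 -0.152 -0.029] op 0.4 j [-0.12  0.39  2.07 -0.    0.67 -0.  ]
tip [452.3  21.1 116.4] 2.8760192206532538
barL corner [459.2  68.7  99.3] 1.931200884492115
```

View pics/s4.png

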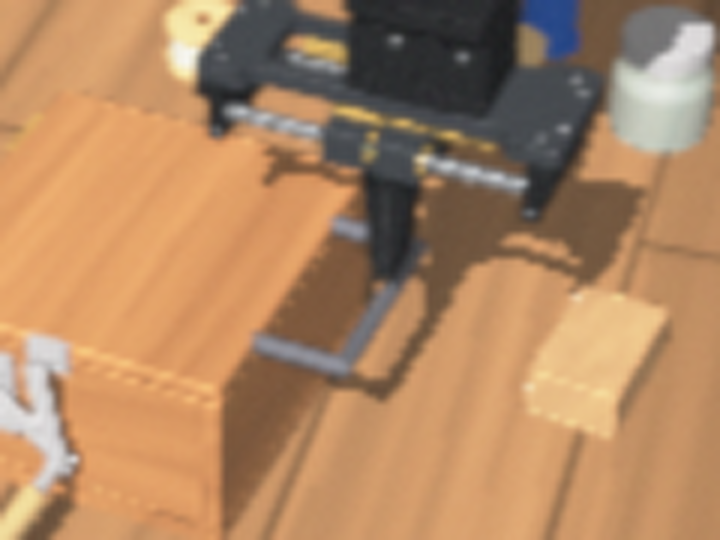

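Request:
drive_tool --steps '[{"slide": [0, 0, 0], "dr": [0, 0, 0], "fingers": 0.036}, {"slide": [0, 0, 0], "dr": [0, 0, 0], "fingers": 0.036}, {"slide": [0, 0, 0], "dr": [0, 0, 0], "fingers": 0.036}, {"slide": [0, 0.008, 0], "dr": [0, 0, 0], "fingers": 0.036}, {"slide": [0, 0.016, 0], "dr": [0, 0, 0], "fingers": 0.036}]'

```text
t: 3.3
eef_pos: [452.7, 11.5, 64.2]
tcp_rot: [-1.57, -0.0, -1.689]
ft_force: [0.2, 0.1, 0.1]
opening: 0.301
```

Run:
```python
from h import *
s=st(); m=cam("wrist"); S=cam("side")
snap("side","s5",crop=(220,150,340,240),k=6); snap("wrist","w6",crop=(180,130,320,240),k=5)
print(((proj(S,s["eef_pos"])-[220,150])*6).round())
```

```text
t 3.3 p [452.7  11.5  64.2] rpy [-1.57  -0.    -1.689] F [0.18 0.14 0.08] M [-0.028 -0.1   -0.036] op 28.6 j [-0.12  0.42  2.09 -0.    0.63 -0.  ]
[384. 350.]
```

View pics/s5.png

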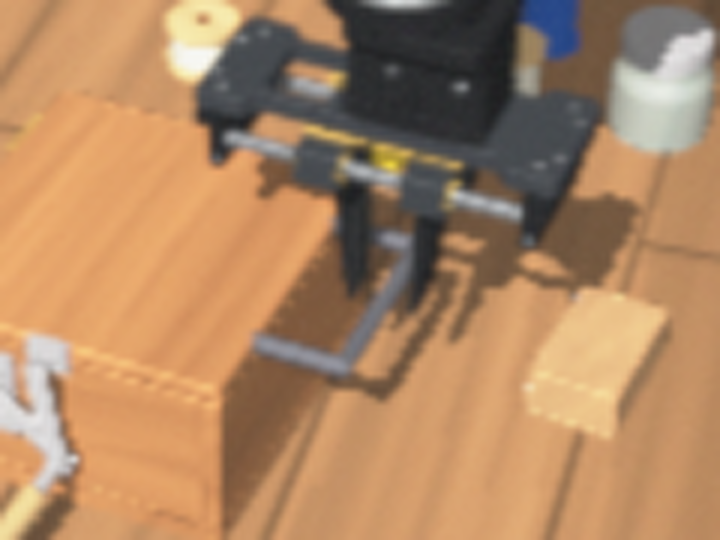

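View pics/w6.png

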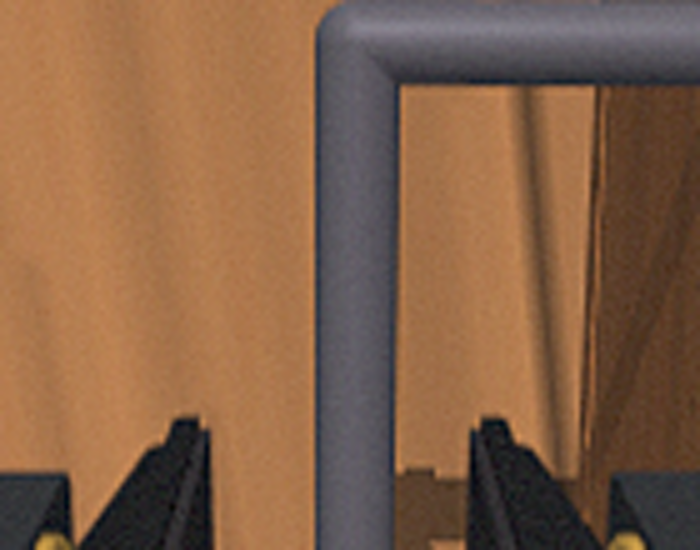

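Request:
drive_tool --steps '[{"slide": [0, 0.01, 0], "dr": [0, 0, 0], "fingers": 0.036}, {"slide": [0, 0.018, 0], "dr": [0, 0, 0], "fingers": 0.036}, {"slide": [0, 0.018, 0], "dr": [0, 0, 0], "fingers": 0.02}, {"slide": [0, 0.018, 0], "dr": [0, 0, 0], "fingers": 0.0}, {"slide": [0, 0.018, 0], "dr": [0, 0, 0], "fingers": 0.0}]'

```text
t: 3.82
eef_pos: [452.6, 11.5, 46.7]
tcp_rot: [-1.571, -0.0, -1.689]
ft_force: [0.5, 0.3, 0.3]
opening: 0.224
```

Request:
drive_tool --steps '[{"slide": [0, 0, 0], "dr": [0, 0, 0], "fingers": 0.0}, {"slide": [0, 0, 0], "dr": [0, 0, 0], "fingers": 0.0}, {"slide": [0, 0, 0], "dr": [0, 0, 0], "fingers": 0.0}]'

```text
t: 4.07
eef_pos: [454.0, 11.3, 47.1]
tcp_rot: [-1.568, -0.0, -1.69]
ft_force: [5.2, -1.4, -1.8]
opening: 0.099
```

Run:
```python
from h import *
s=st(); print(b(s["eef_pos"]).round(1), "F box",(Rb.T@s["ft_force"]).round(2))
snap("side","s6",crop=(220,150,340,240),k=6)
```

```text
t 4.07 p [454.   11.3  47.1] rpy [-1.568 -0.    -1.69 ] F [ 5.19 -1.37 -1.83] M [-0.111 -1.065 -0.02 ] op 9.4 j [-0.12  0.45  2.1  -0.    0.58 -0.  ]
[-133.4   -4.7   47.1] F box [ 5.32 -0.77 -1.83]
```

View pics/s6.png

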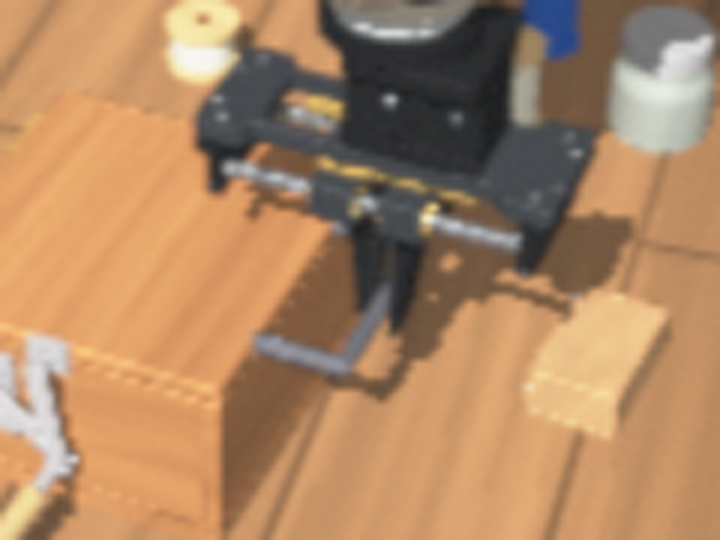

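```bash
sed -i 's/^C=np/C=np/; s/YAW=-0.113; C=np.array(\[587.,1.,0\])/YAW=-0.113; C=np.array([588.5,0.8,0])/' h.py
cat >> h.py <<'E'
def bar(th,off=0):
    a=0.0222+th; return np.array([90-225.06*np.cos(a),0,95+225.06*np.sin(a)])
E
python3 - <<'E'
from h import *
prev=bar(0)
for th0 in (0,.3,.6):
    for i in range(1,6):
        d=bar(th0+.06*i)-bar(th0); print(round(th0+.06*i,2),"slide y,z",(-d[2]/1000).round(4),(d[0]/1000).round(4))
E
```

```text
0.06 slide y,z -0.0135 0.0007
0.12 slide y,z -0.0269 0.0022
0.18 slide y,z -0.0402 0.0045
0.24 slide y,z -0.0533 0.0076
0.3 slide y,z -0.0663 0.0115
0.36 slide y,z -0.0127 0.0047
0.42 slide y,z -0.025 0.0101
0.48 slide y,z -0.0371 0.0162
0.54 slide y,z -0.0487 0.0231
0.6 slide y,z -0.0599 0.0306
0.66 slide y,z -0.0107 0.0082
0.72 slide y,z -0.021 0.017
0.78 slide y,z -0.0306 0.0264
0.84 slide y,z -0.0397 0.0364
0.9 slide y,z -0.0482 0.0469
```

Request:
drive_tool --steps '[{"slide": [0, -0.0135, 0.0022], "dr": [0, 0, 0], "fingers": 0.0}, {"slide": [0, -0.0269, 0.0037], "dr": [0, 0, 0], "fingers": 0.0}, {"slide": [0, -0.0402, 0.006], "dr": [0, 0, 0], "fingers": 0.0}, {"slide": [0, -0.0533, 0.0091], "dr": [0, 0, 0], "fingers": 0.0}, {"slide": [0, -0.0663, 0.013], "dr": [0, 0, 0], "fingers": 0.0}]'

```text
t: 4.53
eef_pos: [464.9, 10.0, 113.5]
tcp_rot: [-1.572, -0.0, -1.689]
ft_force: [2.6, -1.2, -5.0]
opening: 0.095
```

Run:
```python
from h import *
s=st(); print(b(s["eef_pos"]).round(1), "F box",(Rb.T@s["ft_force"]).round(2), bar(.3))
snap("side","s7",crop=(180,120,340,240),k=5)
```

```text
t 4.53 p [464.9  10.  113.5] rpy [-1.572 -0.    -1.689] F [ 2.63 -1.19 -5.04] M [-0.239 -0.356 -0.026] op 9.0 j [-0.12  0.35  2.01 -0.    0.78 -0.  ]
[-123.9   -4.8  113.5] F box [ 2.75 -0.89 -5.04] [-123.47865435    0.          166.26617526]
```

View pics/s7.png

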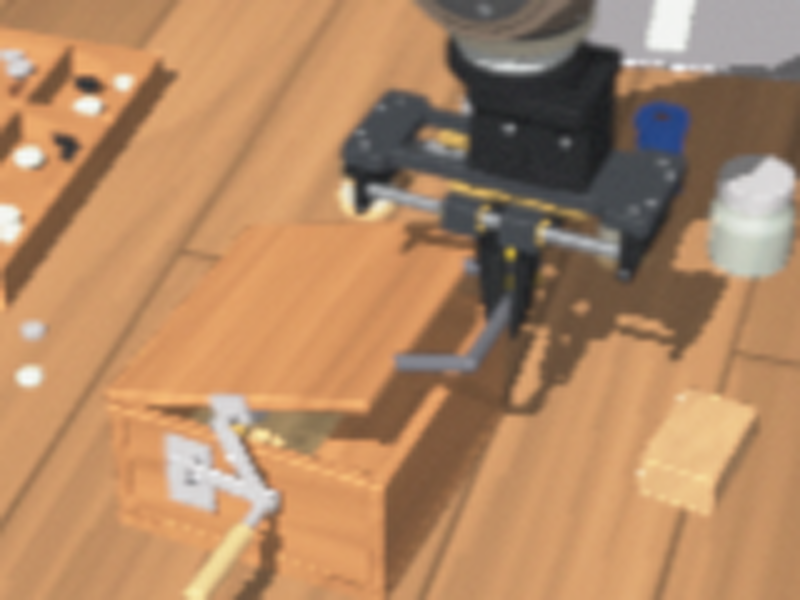

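The lid is rising and the grip holds the bar. Continuing along the arc.

Request:
drive_tool --steps '[{"slide": [0, -0.0127, 0.0047], "dr": [0, 0, 0], "fingers": 0.0}, {"slide": [0, -0.025, 0.0101], "dr": [0, 0, 0], "fingers": 0.0}, {"slide": [0, -0.0371, 0.0162], "dr": [0, 0, 0], "fingers": 0.0}, {"slide": [0, -0.0487, 0.0231], "dr": [0, 0, 0], "fingers": 0.0}, {"slide": [0, -0.0599, 0.0306], "dr": [0, 0, 0], "fingers": 0.0}]'

```text
t: 5.0
eef_pos: [493.4, 6.4, 172.8]
tcp_rot: [-1.576, -0.001, -1.689]
ft_force: [-8.4, -1.1, 2.6]
opening: 0.095
```

Request:
drive_tool --steps '[{"slide": [0, -0.0107, 0.0082], "dr": [0, 0, 0], "fingers": 0.0}, {"slide": [0, -0.021, 0.017], "dr": [0, 0, 0], "fingers": 0.0}, {"slide": [0, -0.0306, 0.0264], "dr": [0, 0, 0], "fingers": 0.0}, {"slide": [0, -0.0397, 0.0364], "dr": [0, 0, 0], "fingers": 0.0}, {"slide": [0, -0.0482, 0.0469], "dr": [0, 0, 0], "fingers": 0.0}]'

```text
t: 5.42
eef_pos: [539.5, 0.8, 222.2]
tcp_rot: [-1.576, -0.001, -1.689]
ft_force: [-13.4, -2.4, 12.1]
opening: 0.096
```

Run:
```python
from h import *
s=st(); print(b(s["eef_pos"]).round(1), "F box",(Rb.T@s["ft_force"]).round(2), bar(.9))
snap("side","s8",crop=(180,90,340,240),k=4)
s=st()
for i in range(1,7):
  d=bar(.9+.04*i)-bar(.9); print(round(.9+.04*i,2),"slide y,z",(-d[2]/1000).round(4),(d[0]/1000).round(4))
```

```text
t 5.42 p [539.5   0.8 222.2] rpy [-1.576e+00 -1.000e-03 -1.689e+00] F [-13.4   -2.39  12.09] M [-0.388  2.369 -0.056] op 9.1 j [-0.12  0.33  1.7  -0.    1.12 -0.  ]
[-48.7  -5.6 222.2] F box [-13.04  -3.88  12.09] [-45.95162699   0.         274.35762799]
t 5.47 p [5.421e+02 4.000e-01 2.239e+02] rpy [-1.573e+00 -1.000e-03 -1.689e+00] F [-18.4   -0.73  20.59] M [-0.121  3.147 -0.062] op 9.0 j [-0.12  0.33  1.7  -0.    1.12 -0.  ]
0.94 slide y,z -0.0053 0.0073
0.98 slide y,z -0.0103 0.0148
1.02 slide y,z -0.015 0.0224
1.06 slide y,z -0.0194 0.0303
1.1 slide y,z -0.0234 0.0383
1.14 slide y,z -0.0272 0.0465
```

View pics/s8.png

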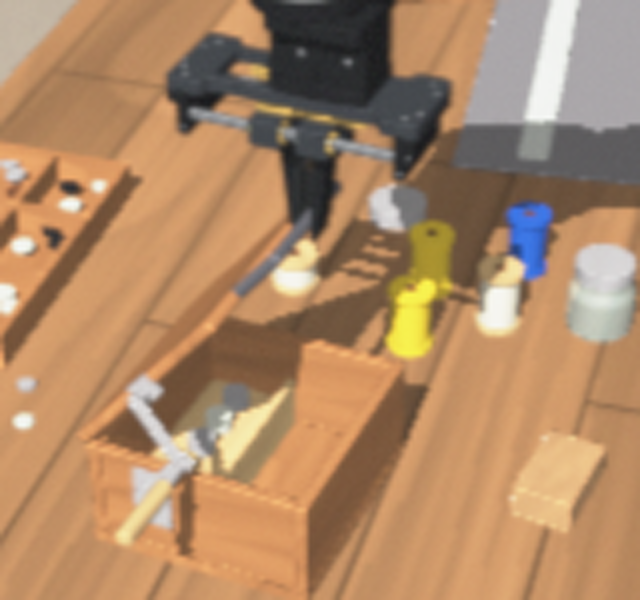

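Request:
drive_tool --steps '[{"slide": [0, -0.002, -0.001], "dr": [0, 0, 0], "fingers": 0.018}, {"slide": [0, -0.004, -0.002], "dr": [0, 0, 0], "fingers": 0.018}, {"slide": [0, -0.004, -0.002], "dr": [0, 0, 0], "fingers": 0.018}]'

```text
t: 5.72
eef_pos: [540.0, 1.1, 225.1]
tcp_rot: [-1.571, -0.0, -1.689]
ft_force: [-1.8, 0.5, 0.4]
opening: 0.182
```

Run:
```python
from h import *
s=st(); print(b(s["eef_pos"]).round(1), "F box",(Rb.T@s["ft_force"]).round(2), bar(.9))
```

```text
t 5.72 p [540.    1.1 225.1] rpy [-1.571 -0.    -1.689] F [-1.8   0.51  0.36] M [-0.012  0.306 -0.03 ] op 17.3 j [-0.12  0.32  1.7  -0.    1.12 -0.  ]
[-48.3  -5.1 225.1] F box [-1.85  0.3   0.36] [-45.95162699   0.         274.35762799]
```

Request:
drive_tool --steps '[{"slide": [0, 0.001, 0.009], "dr": [0, 0, 0], "fingers": 0.018}, {"slide": [0, -0.005, 0.018], "dr": [0, 0, 0], "fingers": 0.018}, {"slide": [0, -0.01, 0.027], "dr": [0, 0, 0], "fingers": 0.018}, {"slide": [0, -0.015, 0.036], "dr": [0, 0, 0], "fingers": 0.018}, {"slide": [0, -0.0195, 0.0443], "dr": [0, 0, 0], "fingers": 0.018}]'

```text
t: 6.13
eef_pos: [584.7, -4.2, 244.5]
tcp_rot: [-1.571, -0.0, -1.689]
ft_force: [-0.2, -0.8, 0.5]
opening: 0.191
```

```bash
cat >> h.py <<'E'
def report():
    s=st(); e=b(s["eef_pos"]); print("box",e.round(1),"F box",(Rb.T@s["ft_force"]).round(2))
    op=s["opening"]*95.1; bx=e[0]-op/2+5; a=np.arccos((90-bx)/225.06); bz=95+225.06*np.sin(a)
    print("bar x",round(bx,1),"theta",round(a-.022,3),"bar above tip",round(bz-e[2]-36,1)); return s
E
python3 - <<'E'
from h import *
report(); snap("side","s9",crop=(180,90,340,240),k=4)
report()
E
```

```text
t 6.13 p [584.7  -4.2 244.5] rpy [-1.571 -0.    -1.689] F [-0.19 -0.77  0.53] M [-0.131  0.114 -0.016] op 18.2 j [-0.12  0.37  1.57 -0.    1.2  -0.  ]
box [ -3.2  -5.4 244.5] F box [-0.1  -0.78  0.53]
bar x -7.3 theta 1.102 bar above tip 17.4
t 6.18 p [586.2  -4.4 245.1] rpy [-1.569 -0.    -1.689] F [-1.73 -0.33  0.26] M [0.052 0.115 0.063] op 18.0 j [-0.12  0.37  1.56 -0.    1.2  -0.  ]
box [ -1.7  -5.5 245.1] F box [-1.68 -0.53  0.26]
bar x -5.7 theta 1.11 bar above tip 17.6
```

View pics/s9.png

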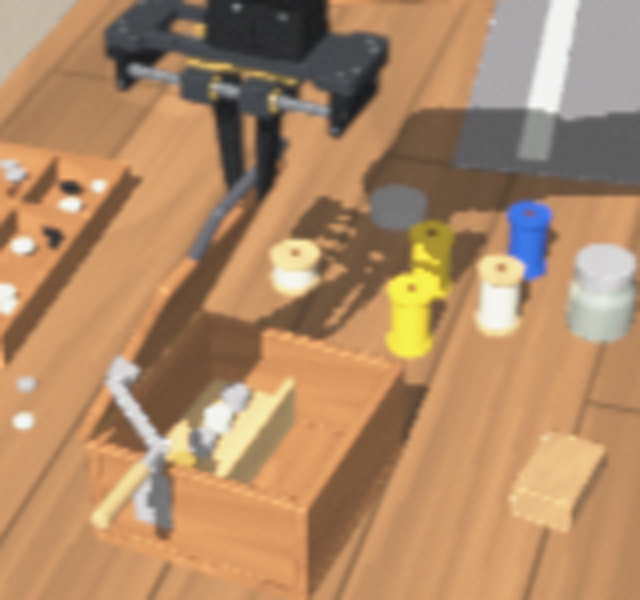

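Request:
drive_tool --steps '[{"slide": [0, -0.001, 0.003], "dr": [0, 0, 0], "fingers": 0.018}, {"slide": [0, -0.002, 0.006], "dr": [0, 0, 0], "fingers": 0.018}, {"slide": [0, -0.003, 0.009], "dr": [0, 0, 0], "fingers": 0.018}, {"slide": [0, -0.004, 0.012], "dr": [0, 0, 0], "fingers": 0.018}, {"slide": [0, -0.005, 0.014], "dr": [0, 0, 0], "fingers": 0.018}]'

```text
t: 6.6
eef_pos: [598.5, -5.9, 249.4]
tcp_rot: [-1.571, -0.0, -1.689]
ft_force: [-0.7, -0.4, -0.6]
opening: 0.188
```

Run:
```python
from h import *
report()
```

```text
t 6.6 p [598.5  -5.9 249.4] rpy [-1.571 -0.    -1.689] F [-0.73 -0.37 -0.59] M [ 0.003  0.02  -0.001] op 17.8 j [-0.12  0.39  1.53 -0.    1.23 -0.  ]
box [ 10.7  -5.5 249.4] F box [-0.68 -0.45 -0.59]
bar x 6.8 theta 1.17 bar above tip 18.7
```

Request:
drive_tool --steps '[{"slide": [0, -0.0005, 0.0015], "dr": [0, 0, 0], "fingers": 0.018}, {"slide": [0, -0.001, 0.003], "dr": [0, 0, 0], "fingers": 0.018}, {"slide": [0, -0.001, 0.0045], "dr": [0, 0, 0], "fingers": 0.018}, {"slide": [0, -0.0015, 0.006], "dr": [0, 0, 0], "fingers": 0.018}]'

```text
t: 6.93
eef_pos: [604.3, -6.6, 251.0]
tcp_rot: [-1.571, -0.0, -1.689]
ft_force: [-1.2, 0.1, -0.0]
opening: 0.191
```

Run:
```python
from h import *
report(); snap("side","s10",crop=(190,150,270,230),k=7)
```

```text
t 6.93 p [604.3  -6.6 251. ] rpy [-1.571 -0.    -1.689] F [-1.22  0.13 -0.01] M [-0.025  0.164  0.003] op 18.2 j [-0.12  0.4   1.51 -0.    1.23 -0.  ]
box [ 16.6  -5.6 251. ] F box [-1.23 -0.01 -0.01]
bar x 12.5 theta 1.197 bar above tip 19.3
```

View pics/s10.png

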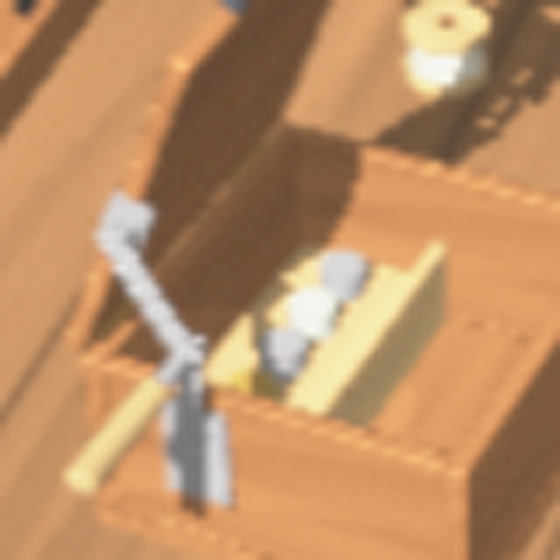

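```bash
cat >> h.py <<'E'
def ony(m,px,yb):
    c,d=ray(m,px); c=b(c); d=Rb.T@d; return c+d*(yb-c[1])/d[1]
E
python3 - <<'E'
from h import *
S=cam("side"); pts={}
for n,p,y in [("lid",(122,220),107),("knee",(188,352),110),("low",(195,490),107)]:
    pts[n]=ony(S,(190+p[0]/7,150+p[1]/7),y); print(n,pts[n].round(1))
print(np.linalg.norm((pts["lid"]-pts["knee"])[[0,2]]),np.linalg.norm((pts["low"]-pts["knee"])[[0,2]]))
th=1.197
L=np.array([90-90*np.cos(th),95+90*np.sin(th)]); print("lid pin model",L)
K=pts["knee"][[0,2]]; print("knee-lid",np.linalg.norm(L-K))
for dl in (-6,-3,0,3,6):
    P=np.array([35,76+dl]); 
    print(dl,"d now",np.linalg.norm(L-P).round(1),"knee-P",np.linalg.norm(K-P).round(1), "thmax",[round(t,3) for t in np.arange(1.1,1.55,.001) if np.hypot(90-90*np.cos(t)-35,95+90*np.sin(t)-76-dl)<112][-1])
    # knee predicted
    d=np.linalg.norm(L-P); u=(L-P)/d; n=np.array([-u[1],u[0]]); print("   knee pred",(P+u*d/2+n*np.sqrt(56**2-d*d/4)).round(1))
E
```

```text
lid [ 54.2 107.  188.4]
knee [ 27.1 110.  130.7]
low [ 31.4 107.   50. ]
63.749624008238854 80.77675471868586
lid pin model [ 57.13629868 178.78530381]
knee-lid 56.71388600473916
-6 d now 111.0 knee-P 61.2 thmax 1.217
   knee pred [ 38.8 125.9]
-3 d now 108.1 knee-P 58.2 thmax 1.278
   knee pred [ 31.7 128.9]
0 d now 105.1 knee-P 55.2 thmax 1.339
   knee pred [ 27.2 131.5]
3 d now 102.2 knee-P 52.3 thmax 1.4
   knee pred [ 23.7 133.9]
6 d now 99.3 knee-P 49.3 thmax 1.461
   knee pred [ 20.8 136.2]
```

Request:
drive_tool --steps '[{"slide": [0, -0.001, 0.003], "dr": [0, 0, 0], "fingers": 0.018}, {"slide": [0, -0.002, 0.006], "dr": [0, 0, 0], "fingers": 0.018}, {"slide": [0, -0.003, 0.009], "dr": [0, 0, 0], "fingers": 0.018}, {"slide": [0, -0.004, 0.012], "dr": [0, 0, 0], "fingers": 0.018}, {"slide": [0, -0.005, 0.015], "dr": [0, 0, 0], "fingers": 0.018}]'

```text
t: 7.4
eef_pos: [619.5, -8.4, 256.1]
tcp_rot: [-1.571, -0.0, -1.689]
ft_force: [-0.8, 0.3, 0.9]
opening: 0.185
```

Run:
```python
from h import *
report(); snap("side","s11",crop=(190,150,270,230),k=7)
S=cam("side")
th=1.27
for dl in (-3,0,3,6):
    L=np.array([90-90*np.cos(th),95+90*np.sin(th)]);P=np.array([35,76+dl]);d=min(112,np.linalg.norm(L-P)); u=(L-P)/d; n=np.array([-u[1],u[0]]);K=P+u*d/2+n*np.sqrt(56**2-d*d/4)
    print(dl,((proj(S,w(K[0],110,K[1]))-[190,150])*7).round())
```

```text
t 7.4 p [619.5  -8.4 256.1] rpy [-1.571 -0.    -1.689] F [-0.77  0.35  0.9 ] M [-0.023  0.005  0.051] op 17.6 j [-0.12  0.42  1.46 -0.    1.26 -0.  ]
box [ 31.9  -5.6 256.1] F box [-0.81  0.26  0.9 ]
bar x 28.1 theta 1.27 bar above tip 19.2
-3 [151. 346.]
0 [168. 344.]
3 [178. 341.]
6 [185. 339.]
```

View pics/s11.png

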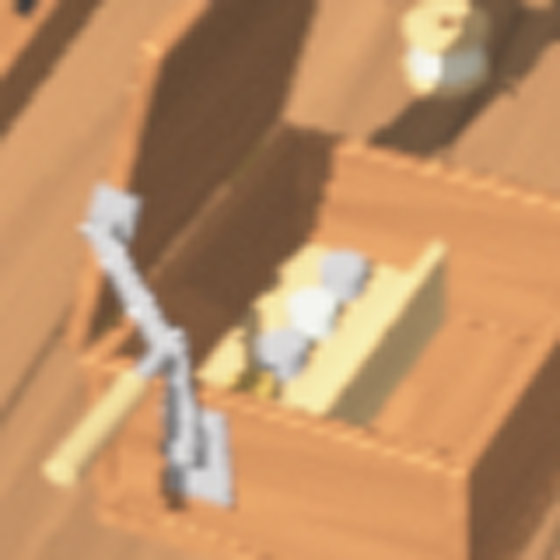

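Request:
drive_tool --steps '[{"slide": [0, -0.0005, 0.002], "dr": [0, 0, 0], "fingers": 0.018}, {"slide": [0, -0.001, 0.004], "dr": [0, 0, 0], "fingers": 0.018}, {"slide": [0, -0.0015, 0.006], "dr": [0, 0, 0], "fingers": 0.018}, {"slide": [0, -0.002, 0.008], "dr": [0, 0, 0], "fingers": 0.018}, {"slide": [0, -0.002, 0.008], "dr": [0, 0, 0], "fingers": 0.018}]'

```text
t: 7.87
eef_pos: [627.5, -9.4, 258.1]
tcp_rot: [-1.57, -0.0, -1.689]
ft_force: [-0.7, -0.3, -0.2]
opening: 0.189
```

Run:
```python
from h import *
report()
```

```text
t 7.87 p [627.5  -9.4 258.1] rpy [-1.57  -0.    -1.689] F [-0.72 -0.35 -0.18] M [ 0.023 -0.1   -0.007] op 18.0 j [-0.12  0.43  1.44 -0.    1.27 -0.  ]
box [ 39.9  -5.7 258.1] F box [-0.68 -0.43 -0.18]
bar x 35.9 theta 1.306 bar above tip 19.4
```

Request:
drive_tool --steps '[{"slide": [0, -0.0003, 0.001], "dr": [0, 0, 0], "fingers": 0.018}, {"slide": [0, -0.0006, 0.002], "dr": [0, 0, 0], "fingers": 0.018}, {"slide": [0, -0.0008, 0.003], "dr": [0, 0, 0], "fingers": 0.018}, {"slide": [0, -0.0008, 0.003], "dr": [0, 0, 0], "fingers": 0.018}]'

```text
t: 8.2
eef_pos: [630.2, -9.6, 258.8]
tcp_rot: [-1.571, -0.0, -1.689]
ft_force: [-0.7, 0.6, 0.1]
opening: 0.187
```

Run:
```python
from h import *
report()
```

```text
t 8.2 p [630.2  -9.6 258.8] rpy [-1.571 -0.    -1.689] F [-0.72  0.64  0.12] M [-0.023 -0.098  0.035] op 17.7 j [-0.12  0.43  1.43 -0.    1.28 -0.  ]
box [ 42.6  -5.7 258.8] F box [-0.79  0.55  0.12]
bar x 38.8 theta 1.319 bar above tip 19.3
```

Request:
drive_tool --steps '[{"slide": [0, -0.0002, 0.001], "dr": [0, 0, 0], "fingers": 0.018}, {"slide": [0, -0.0004, 0.002], "dr": [0, 0, 0], "fingers": 0.018}, {"slide": [0, -0.0005, 0.003], "dr": [0, 0, 0], "fingers": 0.018}, {"slide": [0, -0.0005, 0.003], "dr": [0, 0, 0], "fingers": 0.018}]'

```text
t: 8.53
eef_pos: [632.9, -10.0, 259.5]
tcp_rot: [-1.571, -0.0, -1.689]
ft_force: [-3.5, 0.7, 1.6]
opening: 0.188
```

Run:
```python
from h import *
report();snap("side","s12",crop=(190,150,270,230),k=7)
```

```text
t 8.53 p [632.9 -10.  259.5] rpy [-1.571 -0.    -1.689] F [-3.53  0.66  1.57] M [ 0.006  0.453 -0.02 ] op 17.9 j [-0.12  0.44  1.42 -0.    1.28 -0.  ]
box [ 45.4  -5.7 259.5] F box [-3.58  0.26  1.57]
bar x 41.4 theta 1.331 bar above tip 19.3
```

View pics/s12.png

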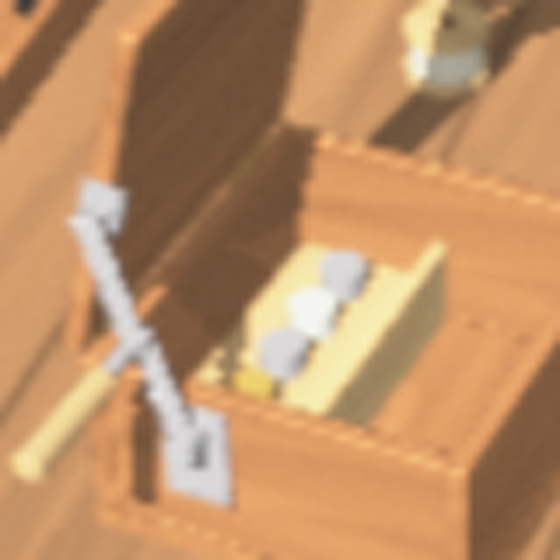

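Request:
drive_tool --steps '[{"slide": [0, 0, 0], "dr": [0, 0, 0], "fingers": 0.018}, {"slide": [0, 0, 0], "dr": [0, 0, 0], "fingers": 0.018}, {"slide": [0, 0, 0], "dr": [0, 0, 0], "fingers": 0.018}]'

```text
t: 8.83
eef_pos: [632.9, -10.0, 259.4]
tcp_rot: [-1.571, -0.0, -1.689]
ft_force: [-3.6, 1.0, 2.7]
opening: 0.189
```

Run:
```python
from h import *
report();snap("side","s13",crop=(190,150,270,230),k=7)
S=cam("side")
th=1.33
dl=.5
L=np.array([90-90*np.cos(th),95+90*np.sin(th)]);P=np.array([35,76+dl]); print("d",np.linalg.norm(L-P))
u=(L-P)/np.linalg.norm(L-P); n=np.array([-u[1],u[0]])
for o in (0,-7,7):
    K=(L+P)/2+n*o; print(o,K,((proj(S,w(K[0],110,K[1]))-[190,150])*7).round())
```

```text
t 8.83 p [632.9 -10.  259.4] rpy [-1.571 -0.    -1.689] F [-3.63  1.    2.71] M [ 0.073  0.534 -0.009] op 18.0 j [-0.12  0.44  1.42 -0.    1.28 -0.  ]
box [ 45.4  -5.7 259.4] F box [-3.72  0.59  2.71]
bar x 41.3 theta 1.331 bar above tip 19.3
d 111.08672814284888
0 [ 51.7685776  129.45167701] [135. 339.]
-7 [ 58.44195335 127.33837247] [121. 339.]
7 [ 45.09520184 131.56498154] [149. 339.]
```

View pics/s13.png

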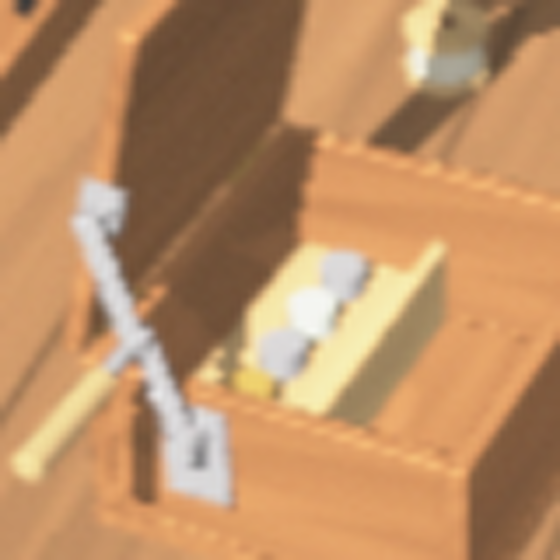

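Request:
drive_tool --steps '[{"slide": [0, 0, -0.001], "dr": [0, 0, 0], "fingers": 0.018}, {"slide": [0, 0, -0.002], "dr": [0, 0, 0], "fingers": 0.018}, {"slide": [0, 0, -0.003], "dr": [0, 0, 0], "fingers": 0.018}, {"slide": [0, 0, -0.004], "dr": [0, 0, 0], "fingers": 0.018}, {"slide": [0, 0, -0.004], "dr": [0, 0, 0], "fingers": 0.018}]'

```text
t: 9.3
eef_pos: [629.0, -9.5, 259.2]
tcp_rot: [-1.571, -0.0, -1.689]
ft_force: [-1.7, -1.5, -1.5]
opening: 0.19
```

Run:
```python
from h import *
report();snap("side","s14",crop=(190,150,270,230),k=7)
```

```text
t 9.3 p [629.   -9.5 259.2] rpy [-1.571 -0.    -1.689] F [-1.65 -1.46 -1.49] M [ 0.005  0.023 -0.001] op 18.1 j [-0.12  0.43  1.43 -0.    1.28 -0.  ]
box [ 41.4  -5.7 259.2] F box [-1.47 -1.64 -1.49]
bar x 37.4 theta 1.313 bar above tip 18.6
```

View pics/s14.png

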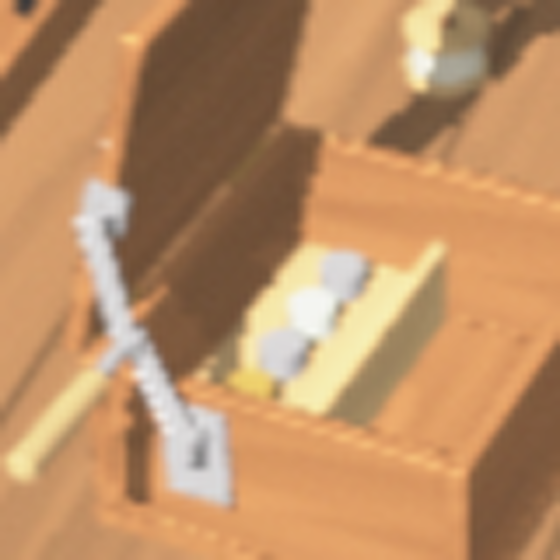

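Request:
drive_tool --steps '[{"slide": [0, 0, -0.002], "dr": [0, 0, 0], "fingers": 0.018}, {"slide": [0, 0, -0.004], "dr": [0, 0, 0], "fingers": 0.022}, {"slide": [0, 0, -0.005], "dr": [0, 0, 0], "fingers": 0.025}, {"slide": [0, 0, -0.005], "dr": [0, 0, 0], "fingers": 0.03}, {"slide": [0, 0, -0.005], "dr": [0, 0, 0], "fingers": 0.03}]'

```text
t: 9.77
eef_pos: [624.2, -8.9, 259.5]
tcp_rot: [-1.57, -0.0, -1.689]
ft_force: [0.8, -1.1, -0.3]
opening: 0.304
```

Run:
```python
from h import *
report();snap("side","s15",crop=(190,110,290,230),k=5);m=cam("wrist");snap("wrist","w7",k=1.5)
```

```text
t 9.77 p [624.2  -8.9 259.5] rpy [-1.57  -0.    -1.689] F [ 0.83 -1.08 -0.35] M [ 0.026 -0.12   0.047] op 29.0 j [-0.12  0.42  1.45 -0.    1.27 -0.  ]
box [ 36.5  -5.7 259.5] F box [ 0.95 -0.98 -0.35]
bar x 27.0 theta 1.265 bar above tip 15.6
```

View pics/s15.png

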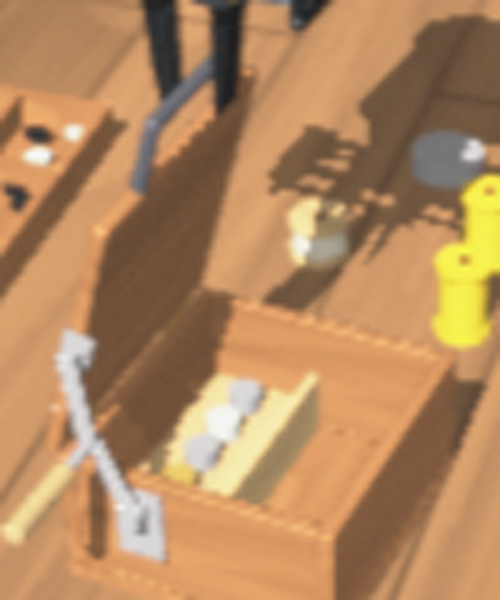

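View pics/w7.png

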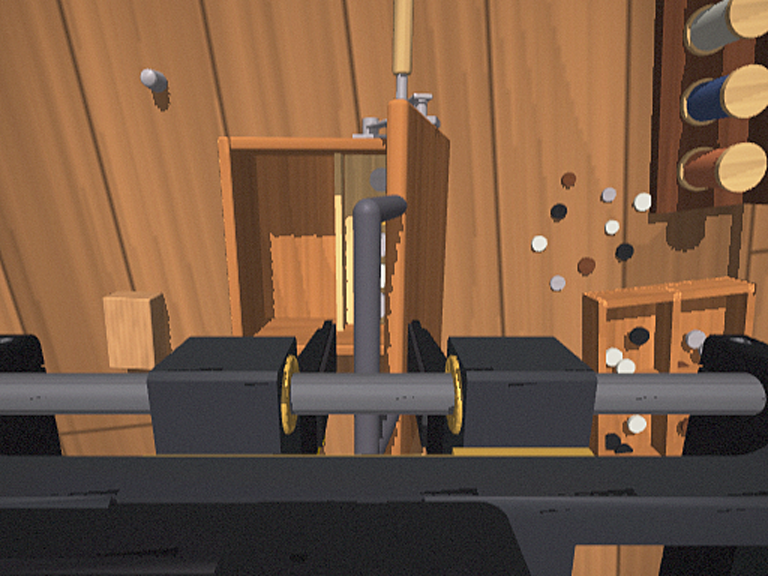

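Request:
drive_tool --steps '[{"slide": [0, -0.03, 0], "dr": [0, 0, 0], "fingers": 0.032}, {"slide": [0, -0.06, 0], "dr": [0, 0, 0], "fingers": 0.06}, {"slide": [0, -0.08, 0], "dr": [0, 0, 0], "fingers": 0.065}, {"slide": [0, -0.08, 0], "dr": [0, 0, 0], "fingers": 0.065}]'

```text
t: 10.2
eef_pos: [625.3, -9.0, 343.9]
tcp_rot: [-1.564, -0.0, -1.689]
ft_force: [-0.1, 0.1, 0.2]
opening: 0.487
```

Run:
```python
from h import *
st();snap("side","s16",crop=(190,110,290,230),k=5)
go([454,-282,200],Rdown(YAW+np.pi/2))
```

```text
t 10.2 p [625.3  -9.  343.9] rpy [-1.564 -0.    -1.689] F [-0.07  0.14  0.17] M [-0.026 -0.082  0.01 ] op 46.4 j [-0.12  0.38  1.3  -0.    1.45 -0.  ]
slide [0.2913, 0.1408, -0.1377] dr [-0.003, -1.5764, 0.0031] rows 12.6
```

View pics/s16.png

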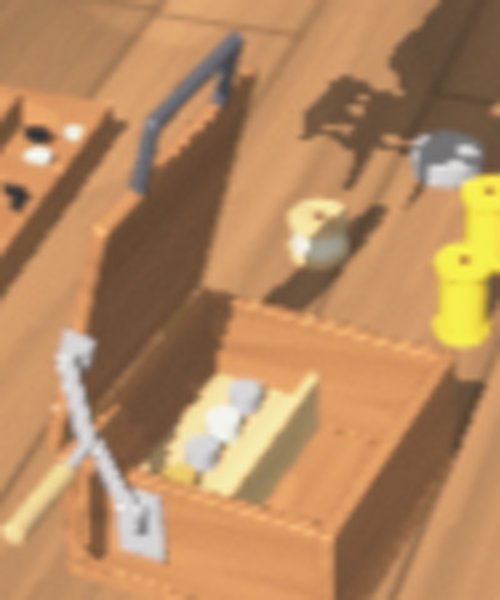

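Request:
drive_tool --steps '[{"slide": [0.2913, 0, -0.1377], "dr": [0, -1.5764, 0], "fingers": 0.065}, {"slide": [0.2913, 0, -0.1377], "dr": [0, -1.5764, 0], "fingers": 0.065}, {"slide": [0.2913, 0, -0.1377], "dr": [0, -1.5764, 0], "fingers": 0.065}, {"slide": [0.2913, 0, -0.1377], "dr": [0, -1.5764, 0], "fingers": 0.065}, {"slide": [0.2913, 0.03, -0.1377], "dr": [0, -1.5764, 0], "fingers": 0.065}]'

```text
t: 10.67
eef_pos: [518.9, -176.7, 332.2]
tcp_rot: [-1.571, -0.0, -1.093]
ft_force: [1.1, -1.0, -0.4]
opening: 0.683
```

Run:
```python
from h import *
st()
go([454,-282,150],Rdown(YAW+np.pi/2))
```

```text
t 10.67 p [ 518.9 -176.7  332.2] rpy [-1.571 -0.    -1.093] F [ 1.1  -0.97 -0.43] M [-0.003 -0.112  0.064] op 64.9 j [-0.45  0.26  1.51 -0.    1.38 -0.93]
slide [0.0636, 0.1822, -0.1061] dr [0.0, -0.9796, 0.0003] rows 7.8
```

Request:
drive_tool --steps '[{"slide": [0.0636, 0.1822, -0.1061], "dr": [0, -0.9796, 0], "fingers": 0.065}, {"slide": [0.0636, 0.1822, -0.1061], "dr": [0, -0.9796, 0], "fingers": 0.065}, {"slide": [0.0636, 0.1822, -0.1061], "dr": [0, -0.9796, 0], "fingers": 0.065}, {"slide": [0.0636, 0.1822, -0.1061], "dr": [0, -0.9796, 0], "fingers": 0.065}, {"slide": [0.0636, 0.1822, -0.1061], "dr": [0, -0.9796, 0], "fingers": 0.065}]'

```text
t: 11.08
eef_pos: [456.5, -275.0, 157.8]
tcp_rot: [-1.571, 0.001, -0.468]
ft_force: [0.2, -0.2, 0.1]
opening: 0.683
```

Request:
drive_tool --steps '[{"slide": [0, 0, 0], "dr": [0, -0.35, 0], "fingers": 0.065}, {"slide": [0, 0, 0], "dr": [0, -0.35, 0], "fingers": 0.065}, {"slide": [0, 0, 0], "dr": [0, -0.35, 0], "fingers": 0.065}, {"slide": [0, 0, 0], "dr": [0, -0.35, 0], "fingers": 0.065}]'

```text
t: 11.42
eef_pos: [457.3, -274.5, 158.9]
tcp_rot: [-1.57, 0.002, -0.12]
ft_force: [0.8, 0.2, 1.2]
opening: 0.681
```

Run:
```python
from h import *
st()
go([454,-282,150],Rdown(YAW+np.pi/2))
m=cam("wrist"); snap("wrist","w8",k=1.5)
print((proj(m,[454.4,-282.1,60])*1.5).round())
```

```text
t 11.42 p [ 457.3 -274.5  158.9] rpy [-1.57   0.002 -0.12 ] F [0.75 0.21 1.16] M [ 0.077 -0.179 -0.031] op 64.7 j [-0.66  0.38  1.8  -0.    0.96 -2.12]
slide [-0.0024, 0.0089, -0.0079] dr [-0.001, -0.0067, -0.0017] rows 0.3
[359. 274.]
```

View pics/w8.png

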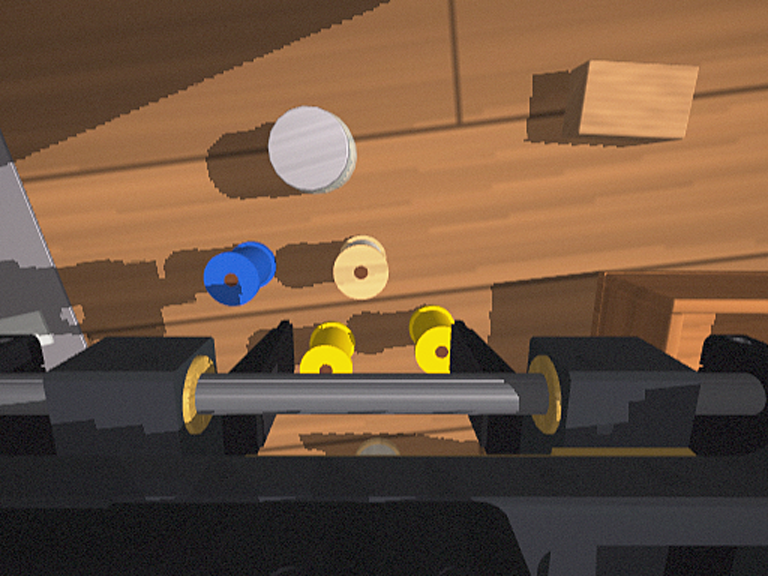

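Request:
drive_tool --steps '[{"slide": [-0.0024, 0.035, -0.0076], "dr": [0, -0.0067, 0], "fingers": 0.06}, {"slide": [-0.0024, 0.07, -0.0076], "dr": [0, -0.0067, 0], "fingers": 0.06}, {"slide": [-0.0024, 0.095, -0.0076], "dr": [0, -0.0067, 0], "fingers": 0.06}, {"slide": [-0.0024, 0.095, -0.0076], "dr": [0, -0.0067, 0], "fingers": 0.06}]'

```text
t: 11.8
eef_pos: [452.5, -280.3, 60.8]
tcp_rot: [-1.567, 0.006, -0.121]
ft_force: [-0.2, 0.6, -1.3]
opening: 0.633
```

Run:
```python
from h import *
st()
go([454.4,-282,-8],Rdown(YAW+np.pi/2))
m=cam("wrist"); snap("wrist","w9",k=1.5); snap("side","s17",crop=(230,100,370,200),k=5)
print((proj(m,[454.4,-282.1,60])*1.5).round())
```

```text
t 11.8 p [ 452.5 -280.3   60.8] rpy [-1.567  0.006 -0.121] F [-0.23  0.65 -1.35] M [ 0.123 -0.125  0.011] op 60.2 j [-0.68  0.52  1.9  -0.    0.73 -2.13]
slide [0.0025, 0.0688, -0.0018] dr [-0.0039, -0.0078, -0.0062] rows 1.7
[367. 322.]
```

View pics/w9.png

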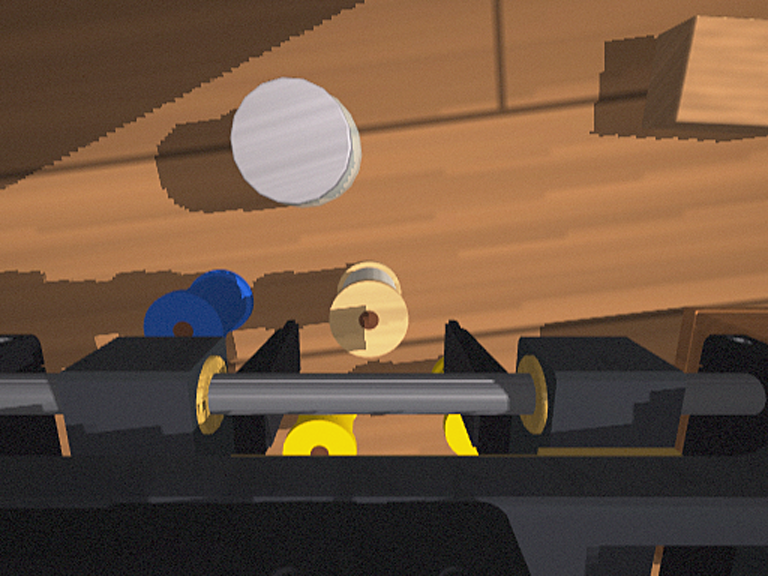

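View pics/s17.png

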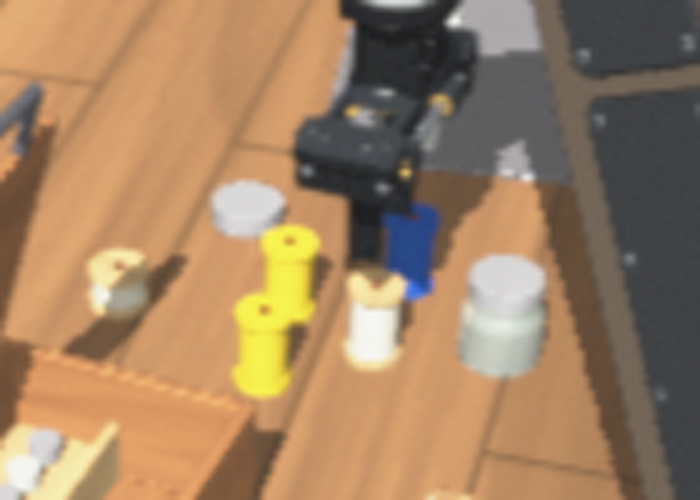

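Request:
drive_tool --steps '[{"slide": [0.0025, 0.025, -0.0015], "dr": [0, -0.007, 0], "fingers": 0.06}, {"slide": [0.0025, 0.045, -0.0015], "dr": [0, -0.007, 0], "fingers": 0.06}, {"slide": [0.0025, 0.06, -0.0015], "dr": [0, -0.007, 0], "fingers": 0.06}, {"slide": [0.0025, 0.068, -0.0015], "dr": [0, -0.007, 0], "fingers": 0.06}, {"slide": [0.0025, 0.068, -0.0015], "dr": [0, -0.007, 0], "fingers": 0.06}]'

```text
t: 12.32
eef_pos: [457.2, -283.8, -2.8]
tcp_rot: [-1.571, -0.0, -0.111]
ft_force: [0.1, -0.7, 0.6]
opening: 0.631
```

Run:
```python
from h import *
st()
m=cam("wrist"); snap("wrist","w10",k=1.5); snap("side","s18",crop=(230,100,370,200),k=5)
print((proj(m,[454.4,-282.1,60])*1.5).round())
```

```text
t 12.32 p [ 457.2 -283.8   -2.8] rpy [-1.571 -0.    -0.111] F [ 0.09 -0.69  0.64] M [ 0.107 -0.163 -0.035] op 60.0 j [-0.68  0.62  1.93 -0.    0.59 -2.14]
[374. 365.]
```

View pics/w10.png

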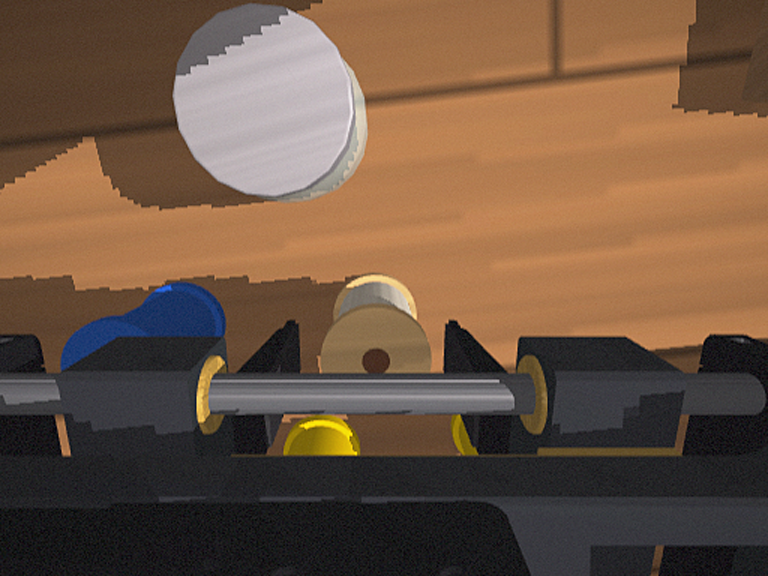

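View pics/s18.png

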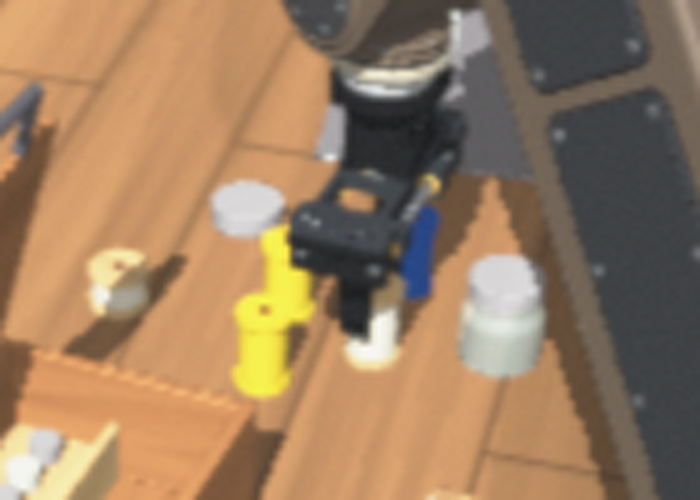

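Request:
drive_tool --steps '[{"slide": [-0.002, 0.002, 0.001], "dr": [0, 0, 0], "fingers": 0.06}, {"slide": [-0.0038, 0.002, 0.001], "dr": [0, 0, 0], "fingers": 0.045}, {"slide": [-0.0038, 0.002, 0.001], "dr": [0, 0, 0], "fingers": 0.03}, {"slide": [-0.0038, 0.002, 0.001], "dr": [0, 0, 0], "fingers": 0.02}, {"slide": [-0.0038, 0.002, 0.001], "dr": [0, 0, 0], "fingers": 0.02}]'

```text
t: 12.83
eef_pos: [453.4, -282.4, -4.6]
tcp_rot: [-1.571, -0.0, -0.11]
ft_force: [-0.2, 0.9, 3.5]
opening: 0.411
```

Request:
drive_tool --steps '[{"slide": [0, 0, 0], "dr": [0, 0, 0], "fingers": 0.01}, {"slide": [0, 0, 0], "dr": [0, 0, 0], "fingers": 0.01}, {"slide": [0, 0, 0], "dr": [0, 0, 0], "fingers": 0.01}]'

```text
t: 13.08
eef_pos: [453.5, -282.4, -4.6]
tcp_rot: [-1.571, -0.0, -0.11]
ft_force: [-1.2, 0.9, 6.2]
opening: 0.414
```

Run:
```python
from h import *
st()
m=cam("wrist"); snap("wrist","w11",k=1.5)
```

```text
t 13.08 p [ 453.5 -282.4   -4.6] rpy [-1.571 -0.    -0.11 ] F [-1.17  0.87  6.25] M [0.147 0.039 0.002] op 39.4 j [-0.68  0.62  1.94 -0.    0.58 -2.14]
```

View pics/w11.png

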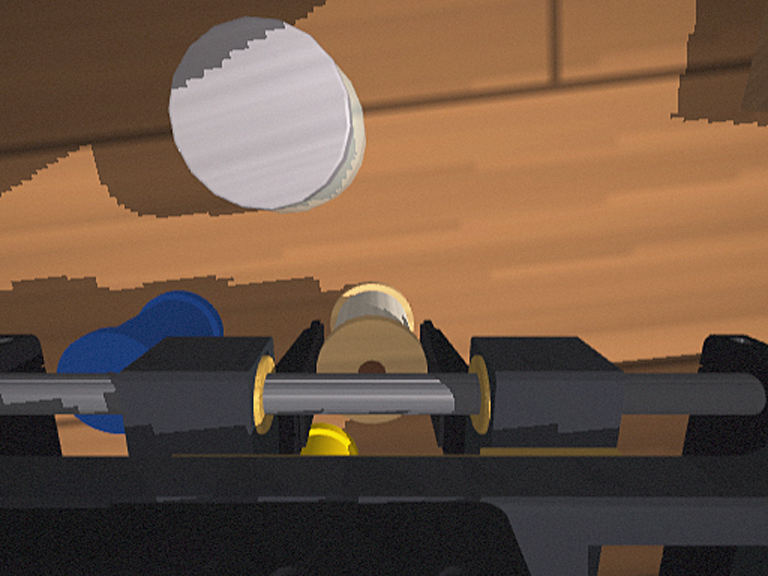

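Request:
drive_tool --steps '[{"slide": [0, -0.03, 0], "dr": [0, 0, 0], "fingers": 0.01}, {"slide": [0, -0.065, 0], "dr": [0, 0, 0], "fingers": 0.01}, {"slide": [0, -0.1, 0], "dr": [0, 0, 0], "fingers": 0.01}, {"slide": [0, -0.135, 0], "dr": [0, 0, 0], "fingers": 0.01}, {"slide": [0, -0.145, 0], "dr": [0, 0, 0], "fingers": 0.01}]'

```text
t: 13.55
eef_pos: [454.7, -283.3, 144.7]
tcp_rot: [-1.574, -0.005, -0.11]
ft_force: [0.6, 0.0, -0.2]
opening: 0.415
```

Run:
```python
from h import *
st()
p=w(-48,-10,140); print(p); go(p,Rdown(YAW+np.pi/2))
```

```text
t 13.55 p [ 454.7 -283.3  144.7] rpy [-1.574 -0.005 -0.11 ] F [ 0.59  0.04 -0.16] M [ 0.046 -0.182  0.001] op 39.4 j [-0.68  0.4   1.82 -0.    0.92 -2.14]
[539.67853334  -3.72375872 140.        ]
slide [0.0538, 0.004, 0.2872] dr [0.0034, 0.0031, 0.0052] rows 7.0
```

Request:
drive_tool --steps '[{"slide": [0.0538, 0, 0.2872], "dr": [0, 0, 0], "fingers": 0.01}, {"slide": [0.0538, 0, 0.2872], "dr": [0, 0, 0], "fingers": 0.01}, {"slide": [0.0538, 0, 0.2872], "dr": [0, 0, 0], "fingers": 0.01}, {"slide": [0.0538, 0, 0.2872], "dr": [0, 0, 0], "fingers": 0.01}, {"slide": [0.0538, 0, 0.2872], "dr": [0, 0, 0], "fingers": 0.01}]'

```text
t: 13.97
eef_pos: [513.9, -81.1, 139.5]
tcp_rot: [-1.571, 0.001, -0.111]
ft_force: [0.9, -0.4, -0.6]
opening: 0.411
```

Run:
```python
from h import *
st()
p=w(-48,-10,140); print(p); go(p,Rdown(YAW+np.pi/2)); snap("side","s19",crop=(180,60,340,220),k=4)
```

```text
t 13.97 p [513.9 -81.1 139.5] rpy [-1.571e+00  1.000e-03 -1.110e-01] F [ 0.89 -0.37 -0.58] M [ 0.081 -0.206  0.014] op 39.1 j [-0.28  0.39  1.86 -0.    0.9  -1.74]
[539.67853334  -3.72375872 140.        ]
slide [0.0171, -0.0005, 0.0797] dr [-0.0, 0.0024, -0.0006] rows 2.0
```

View pics/s19.png

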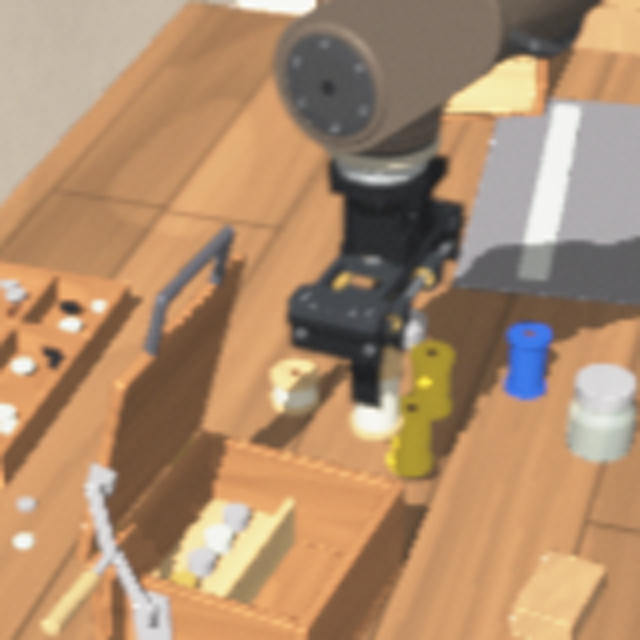

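Run:
```python
from h import *
st(); snap("top","t2",crop=(180,110,400,290),k=3.5); T=cam("top"); s=env.state()
for z in (100,300,400): print(z,((proj(T,[*s["eef_pos"][:2],z])-[180,110])*3.5).round())
for y in (50,-50): print(((proj(T,w(35,y,313))-[180,110])*3.5).round())
```

```text
t 14.02 p [515.2 -75.3 139.6] rpy [-1.569  0.    -0.108] F [-1.18  4.41 -2.28] M [ 0.327 -0.069 -0.021] op 39.4 j [-0.27  0.39  1.86  0.    0.9  -1.74]
100 [389. 338.]
300 [407. 282.]
400 [420. 240.]
[176.  82.]
[355.  96.]
```

View pics/t2.png

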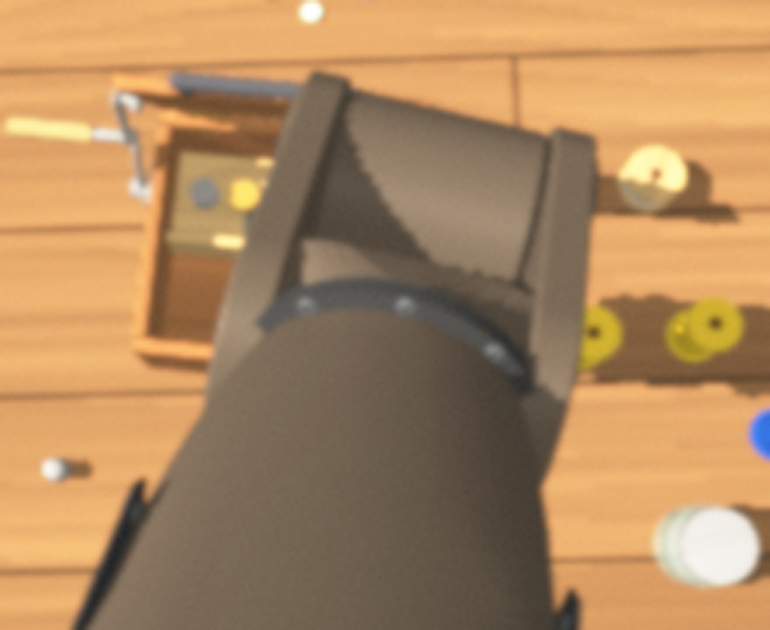

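Run:
```python
from h import *
S=cam("side"); c,d=ray(S,(180+328/4-.4,60+88/4-.4)); e=np.array([513.9,-81.1,0]); l=np.array([.276,.961,0])
A=np.stack([d,-l,-np.array([0,0,1.])],1); k=np.linalg.solve(A,e-c); print("s,z",k[1:], "above eef",k[2]-139.5)
z=k[2]; lp=e+l*k[1]+[0,0,z]
# radius: end-face edge px on left/right
for px in [(282,100),(375,80),(320,28),(335,148)]:
    c,d=ray(S,(180+px[0]/4-.4,60+px[1]/4-.4)); nrm=l; t=((lp-c)@nrm)/(d@nrm); X=c+d*t; print(px,np.linalg.norm(X-lp).round(1))
T=cam("top")
for q in [(322,72),(575,130)]:
    X=onz(T,(180+q[0]/3.5,110+q[1]/3.5),z); r=np.array([.961,-.276]); print("fwd ext",((X-[515.2,-75.3,0])[:2]@r).round(1))
```

```text
s,z [ 65.0151931  450.26926649] above eef 310.7692664940093
(282, 100) 40.0
(375, 80) 37.9
(320, 28) 39.3
(335, 148) 41.0
fwd ext 50.9
fwd ext 52.0
```

Run:
```python
from h import *
s=st(); print(b(s["eef_pos"]))
p=w(-51,-12,140); print(p); go(p,Rdown(YAW+np.pi/2))
```

```text
t 14.07 p [514.6 -78.2 139.5] rpy [-1.57e+00  1.00e-03 -1.05e-01] F [-0.43 -0.65 -1.18] M [ 0.05  -0.108  0.001] op 39.2 j [-0.28  0.39  1.86  0.    0.9  -1.74]
[-64.52940464 -86.82363375 139.50385954]
[536.47214712  -5.37272429 140.        ]
slide [0.0141, -0.0005, 0.0747] dr [-0.0007, 0.008, -0.0006] rows 1.8
```

Request:
drive_tool --steps '[{"slide": [0.0075, 0, 0.035], "dr": [0, 0.008, 0], "fingers": 0.01}, {"slide": [0.0141, 0, 0.07], "dr": [0, 0.008, 0], "fingers": 0.01}, {"slide": [0.0141, 0, 0.0747], "dr": [0, 0.008, 0], "fingers": 0.01}, {"slide": [0.0141, 0, 0.0747], "dr": [0, 0.008, 0], "fingers": 0.01}]'

```text
t: 14.4
eef_pos: [536.1, -9.1, 139.4]
tcp_rot: [-1.571, 0.001, -0.116]
ft_force: [-0.5, 0.1, -0.9]
opening: 0.417
```

Run:
```python
from h import *
s=st(); print(b(s["eef_pos"]).round(1)); go(w(-51,-12,60),Rdown(YAW+np.pi/2)); snap("wrist","w12",k=1.5); print(b(env.state()["eef_pos"]).round(1))
```

```text
t 14.4 p [536.1  -9.1 139.4] rpy [-1.571e+00  1.000e-03 -1.160e-01] F [-0.47  0.05 -0.9 ] M [ 0.082 -0.165  0.063] op 39.7 j [-0.14  0.41  1.82 -0.    0.91 -1.6 ]
[-51.  -15.8 139.4]
slide [0.0, 0.0794, 0.0038] dr [0.0001, -0.0025, -0.0009] rows 1.9
[-51.1 -16.9 139.4]
```

View pics/w12.png

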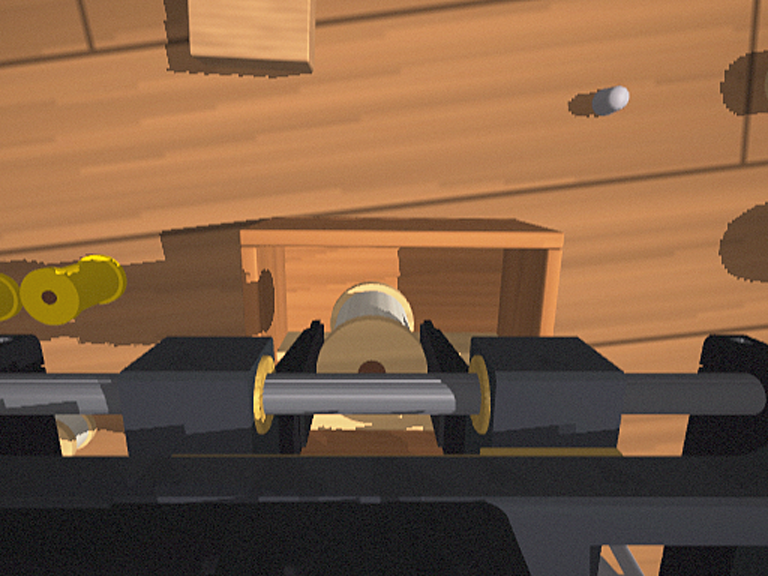

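Request:
drive_tool --steps '[{"slide": [0, 0.03, 0.002], "dr": [0, 0, 0], "fingers": 0.01}, {"slide": [0, 0.06, 0.002], "dr": [0, 0, 0], "fingers": 0.01}, {"slide": [0, 0.085, 0.002], "dr": [0, 0, 0], "fingers": 0.01}, {"slide": [0, 0.105, 0.002], "dr": [0, 0, 0], "fingers": 0.01}, {"slide": [0, 0.115, 0.002], "dr": [0, 0, 0], "fingers": 0.01}]'

```text
t: 14.87
eef_pos: [535.0, -9.8, 22.6]
tcp_rot: [-1.571, 0.003, -0.12]
ft_force: [0.5, -0.0, -1.2]
opening: 0.417
```

Run:
```python
from h import *
s=st(); print(b(s["eef_pos"]).round(1)); go(w(-51,-12,6),Rdown(YAW+np.pi/2)); snap("side","s20",crop=(180,60,340,220),k=4); s=st()
```

```text
t 14.87 p [535.   -9.8  22.6] rpy [-1.571  0.003 -0.12 ] F [ 0.54 -0.04 -1.21] M [ 0.075 -0.104 -0.072] op 39.6 j [-0.14  0.58  1.92 -0.    0.64 -1.59]
[-52.  -16.6  22.6]
slide [0.001, 0.0166, 0.0046] dr [0.0002, -0.0067, -0.0033] rows 0.4
t 14.92 p [534.8  -9.6  22.1] rpy [-1.571  0.004 -0.12 ] F [-0.66  0.15 -2.07] M [ 0.166 -0.095  0.028] op 39.4 j [-0.14  0.58  1.92 -0.    0.64 -1.59]
```

View pics/s20.png

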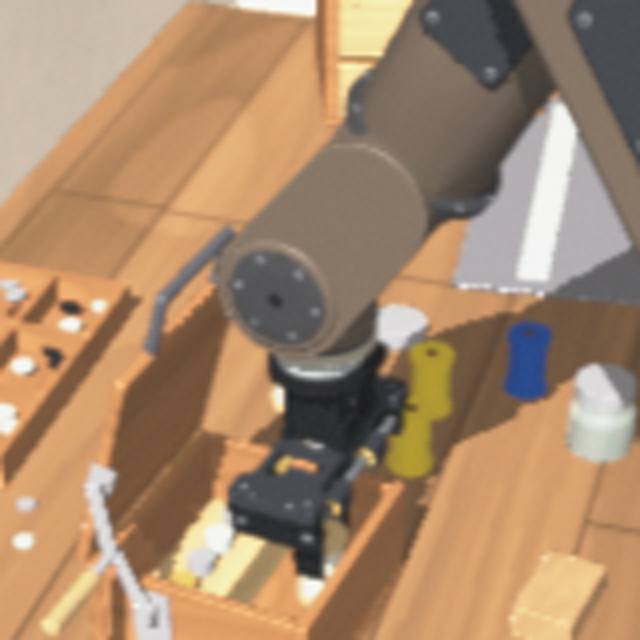

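Request:
drive_tool --steps '[{"slide": [0, 0.005, 0], "dr": [0, 0, 0], "fingers": 0.01}, {"slide": [0, 0.01, 0], "dr": [0, 0, 0], "fingers": 0.01}, {"slide": [0, 0.0145, 0], "dr": [0, 0, 0], "fingers": 0.01}, {"slide": [0, 0.0155, 0], "dr": [0, 0, 0], "fingers": 0.01}, {"slide": [0, 0.0155, 0], "dr": [0, 0, 0], "fingers": 0.01}]'

```text
t: 15.33
eef_pos: [536.5, -8.4, 9.8]
tcp_rot: [-1.571, -0.0, -0.118]
ft_force: [-0.4, 0.2, -0.3]
opening: 0.418
```

Run:
```python
from h import *
s=st(); print(b(s["eef_pos"]).round(1))
```

```text
t 15.33 p [536.5  -8.4   9.8] rpy [-1.571 -0.    -0.118] F [-0.37  0.2  -0.33] M [ 0.109 -0.202  0.005] op 39.8 j [-0.14  0.6   1.93 -0.    0.61 -1.59]
[-50.6 -15.    9.8]
```

Request:
drive_tool --steps '[{"slide": [0, 0.002, 0], "dr": [0, 0, 0], "fingers": 0.01}, {"slide": [0, 0.004, 0], "dr": [0, 0, 0], "fingers": 0.01}, {"slide": [0, 0.0045, 0], "dr": [0, 0, 0], "fingers": 0.01}]'

```text
t: 15.58
eef_pos: [536.7, -8.3, 5.4]
tcp_rot: [-1.571, -0.001, -0.118]
ft_force: [-1.5, 0.9, 11.1]
opening: 0.417
```

Run:
```python
from h import *
s=st(); print(b(s["eef_pos"]).round(1))
```

```text
t 15.58 p [536.7  -8.3   5.4] rpy [-1.571e+00 -1.000e-03 -1.180e-01] F [-1.53  0.9  11.07] M [ 0.118  0.272 -0.039] op 39.6 j [-0.14  0.61  1.93 -0.    0.6  -1.59]
[-50.5 -14.9   5.4]
```

Request:
drive_tool --steps '[{"slide": [0, -0.001, 0], "dr": [0, 0, 0], "fingers": 0.01}, {"slide": [0, -0.0015, 0], "dr": [0, 0, 0], "fingers": 0.042}, {"slide": [0, -0.0015, 0], "dr": [0, 0, 0], "fingers": 0.048}, {"slide": [0, -0.0015, 0], "dr": [0, 0, 0], "fingers": 0.058}, {"slide": [0, -0.0015, 0], "dr": [0, 0, 0], "fingers": 0.058}]'

```text
t: 16.0
eef_pos: [536.4, -8.3, 6.6]
tcp_rot: [-1.571, -0.0, -0.118]
ft_force: [0.0, -0.1, -0.1]
opening: 0.582
```

Request:
drive_tool --steps '[{"slide": [0, -0.01, 0], "dr": [0, 0, 0], "fingers": 0.058}, {"slide": [0, -0.03, 0], "dr": [0, 0, 0], "fingers": 0.058}, {"slide": [0, -0.06, 0], "dr": [0, 0, 0], "fingers": 0.058}, {"slide": [0, -0.09, 0], "dr": [0, 0, 0], "fingers": 0.058}, {"slide": [0, -0.12, 0], "dr": [0, 0, 0], "fingers": 0.058}]'

```text
t: 16.42
eef_pos: [536.1, -8.3, 128.5]
tcp_rot: [-1.571, 0.0, -0.118]
ft_force: [0.3, 0.4, -0.4]
opening: 0.611
```

Run:
```python
from h import *
s=st(); print(b(s["eef_pos"]).round(1)); m=cam("wrist"); snap("wrist","w13",k=1.5); print((proj(m,w(-50.5,-15,70))*1.5).round())
snap("side","s21",crop=(180,60,340,220),k=4)
```

```text
t 16.42 p [536.1  -8.3 128.5] rpy [-1.571  0.    -0.118] F [ 0.3   0.43 -0.4 ] M [ 0.117 -0.153  0.005] op 58.1 j [-0.14  0.42  1.83 -0.    0.89 -1.59]
[-51.1 -14.9 128.5]
[370. 291.]
```

View pics/w13.png

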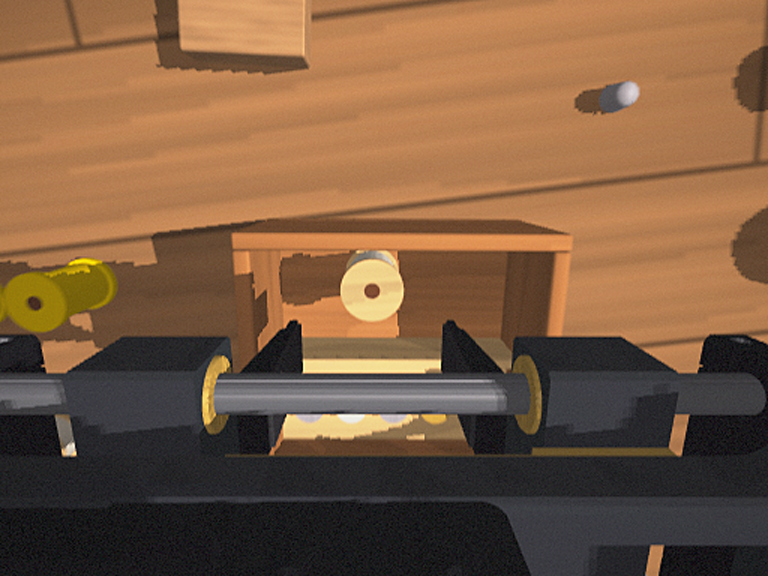

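View pics/s21.png

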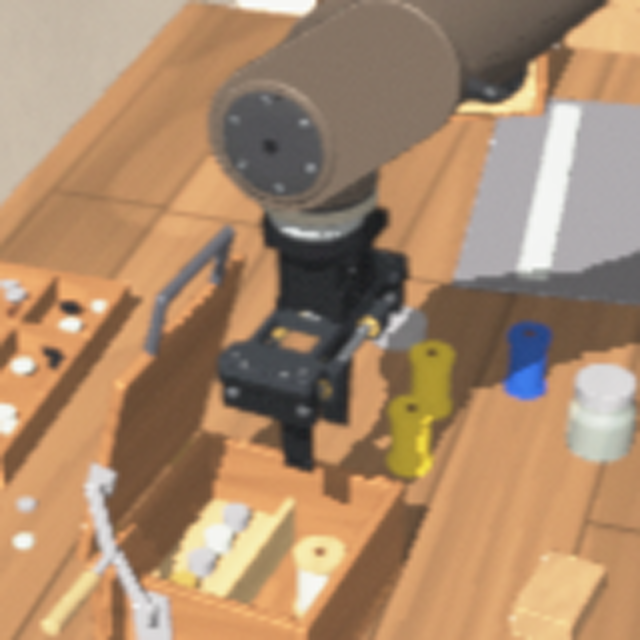

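Run:
```python
from h import *
T=cam("top");S=cam("side")
it=optics.read_camera("top"); si=optics.read_camera("side")
cv2.imwrite("pics/t3.png",cv2.resize(it[110:210,170:270,::-1],None,fx=6,fy=6,interpolation=cv2.INTER_CUBIC))
cv2.imwrite("pics/s22.png",cv2.resize(si[150:250,170:270,::-1],None,fx=6,fy=6,interpolation=cv2.INTER_CUBIC))
K=w(57.6,160,126.7);print(K, ((proj(T,K)-[170,110])*6).round(),((proj(S,K)-[170,150])*6).round())
for y in (130,190):
    K=w(57.6,y,126.7); print(((proj(T,K)-[170,110])*6).round(),((proj(S,K)-[170,150])*6).round())
st()
```

```text
[663.77419125 153.28460949 126.7       ] [157. 228.] [174. 355.]
[229. 234.] [205. 317.]
[ 86. 223.] [141. 395.]
t 16.62 p [536.5  -8.3 127.6] rpy [-1.571 -0.002 -0.118] F [ 0.19 -0.01 -0.97] M [ 0.115 -0.131 -0.023] op 57.9 j [-0.14  0.42  1.83 -0.    0.88 -1.59]
```

View pics/t3.png

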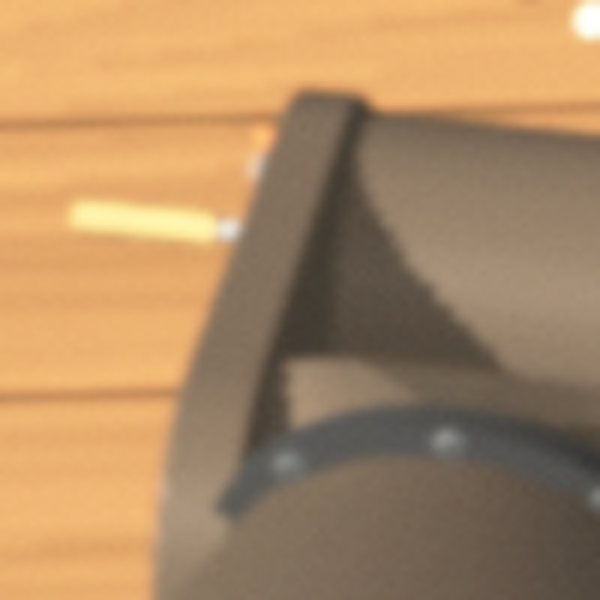

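View pics/s22.png

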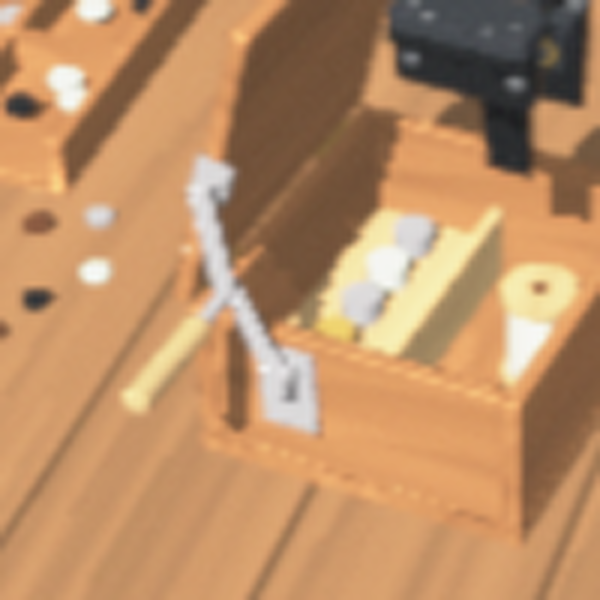

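Run:
```python
from h import *
T=cam("top");S=cam("side")
for a,c in [((70,215),(130,405)),((217,228),(207,322)),((143.5,221.5),(169,363))]:
    X,e=tri(T,(170+a[0]/6-.4,110+a[1]/6-.4),S,(170+c[0]/6-.4,150+c[1]/6-.4)); print(X.round(1),"box",b(X).round(1),round(e,1))
```

```text
[671.1 190.4 127.4] box [ 60.7 197.7 127.4] 1.0
[660.8 128.3 129.8] box [ 57.4 134.8 129.8] 4.7
[666.  159.3 128.4] box [ 59.1 166.2 128.4] 2.8
```

```bash
cat >> h.py <<'E'
def knee(al,dl=0.): return np.array([35+56*np.cos(al),76+dl+56*np.sin(al)])
def lid_of(al,dl=0.):
    "lid angle for lower-link angle al (front branch)"
    K=knee(al,dl); H=np.array([90,95.]); v=K-H; D=np.hypot(*v); c=(90**2+D*D-56**2)/(2*90*D)
    if abs(c)>1: return None
    ph=np.arctan2(v[1],-v[0]); r=[ph+np.arccos(c),ph-np.arccos(c)]; return r
E
python3 - <<'E'
from h import *
go(w(58,166,170),Rdown(YAW))
for dl in (-1,0,1):
  print(dl)
  for al in np.radians(range(65,230,10)): 
    r=lid_of(al,dl); print(round(np.degrees(al)),knee(al,dl).round(1),np.round(r,3))
E
```

```text
slide [0.1078, -0.0422, 0.1815] dr [-0.0014, 1.5657, 0.0016] rows 12.5
-1
65 [ 58.7 125.8] [1.287 0.265]
75 [ 49.5 129.1] [1.318 0.082]
85 [ 39.9 130.8] [ 1.28 -0.04]
95 [ 30.1 130.8] [ 1.21  -0.133]
105 [ 20.5 129.1] [ 1.122 -0.21 ]
115 [ 11.3 125.8] [ 1.023 -0.278]
125 [  2.9 120.9] [ 0.918 -0.341]
135 [ -4.6 114.6] [ 0.81  -0.401]
145 [-10.9 107.1] [ 0.701 -0.461]
155 [-15.8  98.7] [ 0.592 -0.523]
165 [-19.1  89.5] [ 0.486 -0.587]
175 [-20.8  79.9] [ 0.384 -0.656]
185 [-20.8  70.1] [ 0.287 -0.729]
195 [-19.1  60.5] [ 0.196 -0.808]
205 [-15.8  51.3] [ 0.11  -0.893]
215 [-10.9  42.9] [ 0.031 -0.985]
225 [-4.6 35.4] [-0.042 -1.082]
0
65 [ 58.7 126.8] [1.316 0.268]
75 [ 49.5 130.1] [1.337 0.091]
85 [ 39.9 131.8] [ 1.295 -0.028]
95 [ 30.1 131.8] [ 1.222 -0.121]
105 [ 20.5 130.1] [ 1.133 -0.198]
115 [ 11.3 126.8] [ 1.033 -0.266]
125 [  2.9 121.9] [ 0.928 -0.329]
135 [ -4.6 115.6] [ 0.819 -0.39 ]
145 [-10.9 108.1] [ 0.71  -0.451]
155 [-15.8  99.7] [ 0.602 -0.513]
165 [-19.1  90.5] [ 0.496 -0.578]
175 [-20.8  80.9] [ 0.394 -0.648]
185 [-20.8  71.1] [ 0.297 -0.722]
195 [-19.1  61.5] [ 0.206 -0.802]
205 [-15.8  52.3] [ 0.121 -0.888]
215 [-10.9  43.9] [ 0.042 -0.98 ]
225 [-4.6 36.4] [-0.031 -1.078]
1
65 [ 58.7 127.8] [1.343 0.272]
75 [ 49.5 131.1] [1.355 0.101]
85 [ 39.9 132.8] [ 1.309 -0.017]
95 [ 30.1 132.8] [ 1.234 -0.109]
105 [ 20.5 131.1] [ 1.144 -0.186]
115 [ 11.3 127.8] [ 1.043 -0.254]
125 [  2.9 122.9] [ 0.937 -0.318]
135 [ -4.6 116.6] [ 0.828 -0.379]
145 [-10.9 109.1] [ 0.719 -0.441]
155 [-15.8 100.7] [ 0.611 -0.504]
165 [-19.1  91.5] [ 0.505 -0.57 ]
175 [-20.8  81.9] [ 0.404 -0.64 ]
185 [-20.8  72.1] [ 0.307 -0.715]
195 [-19.1  62.5] [ 0.217 -0.796]
205 [-15.8  53.3] [ 0.132 -0.883]
215 [-10.9  44.9] [ 0.053 -0.976]
225 [-4.6 37.4] [-0.02  -1.074]
```

Request:
drive_tool --steps '[{"slide": [0, -0.04, 0], "dr": [0, 0, 0], "fingers": 0.05}, {"slide": [0, -0.08, 0.01], "dr": [0, 0, 0], "fingers": 0.045}, {"slide": [0, -0.105, 0.04], "dr": [0, 0, 0], "fingers": 0.045}, {"slide": [0, -0.105, 0.08], "dr": [0, 0.12, 0], "fingers": 0.045}, {"slide": [0, -0.105, 0.12], "dr": [0, 0.24, 0], "fingers": 0.045}]'

```text
t: 17.03
eef_pos: [550.4, 107.8, 232.2]
tcp_rot: [-1.57, -0.001, -0.353]
ft_force: [0.0, -0.6, -0.3]
opening: 0.476
```

Run:
```python
from h import *
s=st();print(b(s["eef_pos"]).round(1)); go(w(58,166,200),Rdown(YAW))
```

```text
t 17.03 p [550.4 107.8 232.2] rpy [-1.57e+00 -1.00e-03 -3.53e-01] F [ 0.04 -0.6  -0.32] M [ 0.093 -0.212 -0.056] op 45.3 j [ 0.08  0.35  1.64 -0.    1.15 -1.14]
[-49.9 102.  232.2]
slide [0.0896, 0.0324, 0.0878] dr [-0.0011, 1.3306, 0.0008] rows 10.6
```

Request:
drive_tool --steps '[{"slide": [0.0896, 0.01, 0.0878], "dr": [0, 1.3306, 0], "fingers": 0.045}, {"slide": [0.0896, 0.01, 0.0878], "dr": [0, 1.3306, 0], "fingers": 0.045}, {"slide": [0.0896, 0.01, 0.0878], "dr": [0, 1.3306, 0], "fingers": 0.045}, {"slide": [0.0896, 0.02, 0.0878], "dr": [0, 1.3306, 0], "fingers": 0.045}, {"slide": [0.0896, 0.0324, 0.0878], "dr": [0, 1.3306, 0], "fingers": 0.045}]'

```text
t: 17.45
eef_pos: [665.4, 160.1, 196.3]
tcp_rot: [-1.573, 0.001, -0.977]
ft_force: [-0.7, 0.5, -0.6]
opening: 0.477
```

Run:
```python
from h import *
s=st();print(b(s["eef_pos"]).round(1)); go(w(58,166,170),Rdown(YAW))
```

```text
t 17.45 p [665.4 160.1 196.3] rpy [-1.573e+00  1.000e-03 -9.770e-01] F [-0.7   0.53 -0.6 ] M [ 0.05  -0.061 -0.01 ] op 45.3 j [ 0.14  0.56  1.37 -0.    1.21 -0.45]
[ 58.4 167.  196.3]
slide [0.0005, 0.0263, -0.0009] dr [0.0023, 0.7072, -0.0002] rows 5.7
```

Request:
drive_tool --steps '[{"slide": [0.0005, 0, -0.0009], "dr": [0.002, 0.7072, 0], "fingers": 0.045}, {"slide": [0.0005, 0, -0.0009], "dr": [0.002, 0.7072, 0], "fingers": 0.045}, {"slide": [0.0005, 0.01, -0.0009], "dr": [0.002, 0.7072, 0], "fingers": 0.045}, {"slide": [0.0005, 0.02, -0.0009], "dr": [0.002, 0.7072, 0], "fingers": 0.045}, {"slide": [0.0005, 0.0263, -0.0009], "dr": [0.002, 0.7072, 0], "fingers": 0.045}]'

```text
t: 17.87
eef_pos: [663.0, 158.0, 170.2]
tcp_rot: [-1.573, -0.0, -1.603]
ft_force: [0.2, -0.6, -0.5]
opening: 0.474
```

Request:
drive_tool --steps '[{"slide": [0, 0, 0], "dr": [0, 0.082, 0], "fingers": 0.045}, {"slide": [0, 0, 0], "dr": [0, 0.082, 0], "fingers": 0.045}, {"slide": [0, 0, 0], "dr": [0, 0.082, 0], "fingers": 0.045}]'

```text
t: 18.12
eef_pos: [663.5, 158.1, 171.7]
tcp_rot: [-1.571, 0.0, -1.676]
ft_force: [0.3, -0.7, -0.3]
opening: 0.472
```

Run:
```python
from h import *
s=st();print(b(s["eef_pos"]).round(1)); go(w(58,166,75),Rdown(YAW))
m=cam("wrist"); snap("wrist","w14",k=1.5); snap("side","s23",crop=(150,60,310,240),k=3.3)
for y in (130,160,190): print((proj(m,w(58,y,127.5))*1.5).round())
```

```text
t 18.12 p [663.5 158.1 171.7] rpy [-1.571  0.    -1.676] F [ 0.3  -0.73 -0.28] M [-0.031 -0.093  0.004] op 44.9 j [0.14 0.58 1.41 0.   1.15 0.24]
[ 56.8 164.8 171.7]
slide [-0.0012, 0.0967, 0.0012] dr [0.0002, 0.0081, -0.0001] rows 2.3
[374. 350.]
[374. 304.]
[374. 255.]
```

View pics/w14.png

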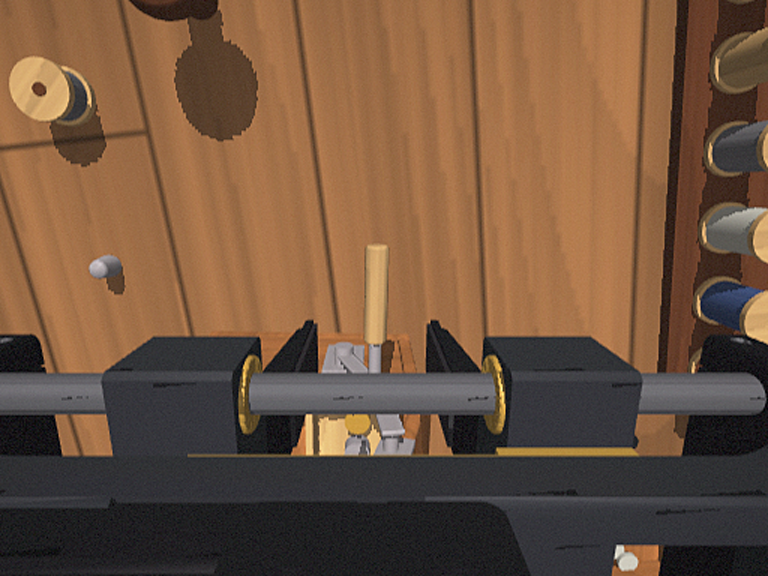

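View pics/s23.png

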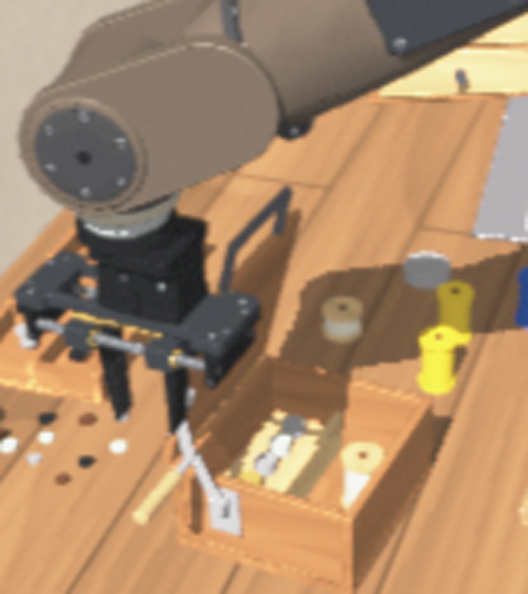

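Request:
drive_tool --steps '[{"slide": [-0.001, 0.03, 0.002], "dr": [0, 0.008, 0], "fingers": 0.04}, {"slide": [-0.001, 0.055, 0.002], "dr": [0, 0.008, 0], "fingers": 0.04}, {"slide": [-0.001, 0.075, 0.002], "dr": [0, 0.008, 0], "fingers": 0.04}, {"slide": [-0.001, 0.09, 0.002], "dr": [0, 0.008, 0], "fingers": 0.04}, {"slide": [-0.001, 0.0967, 0.002], "dr": [0, 0.008, 0], "fingers": 0.04}]'

```text
t: 18.63
eef_pos: [665.1, 158.9, 73.8]
tcp_rot: [-1.572, -0.0, -1.685]
ft_force: [-0.3, -0.3, -0.9]
opening: 0.422
```

Run:
```python
from h import *
s=st();print(b(s["eef_pos"]).round(1)); go(w(59,166,75),Rdown(YAW))
m=cam("wrist"); snap("wrist","w15",crop=(150,130,350,260),k=4)
print(((proj(m,w(59,176,128))-[150,130])*4).round())
```

```text
t 18.63 p [665.1 158.9  73.8] rpy [-1.572 -0.    -1.685] F [-0.32 -0.3  -0.86] M [-0.048 -0.059 -0.013] op 40.1 j [0.14 0.68 1.5  0.   0.97 0.25]
[ 58.3 165.7  73.8]
slide [-0.0003, -0.0012, 0.0007] dr [0.0013, -0.0009, 0.0002] rows 0.0
[397. 378.]
```

View pics/w15.png

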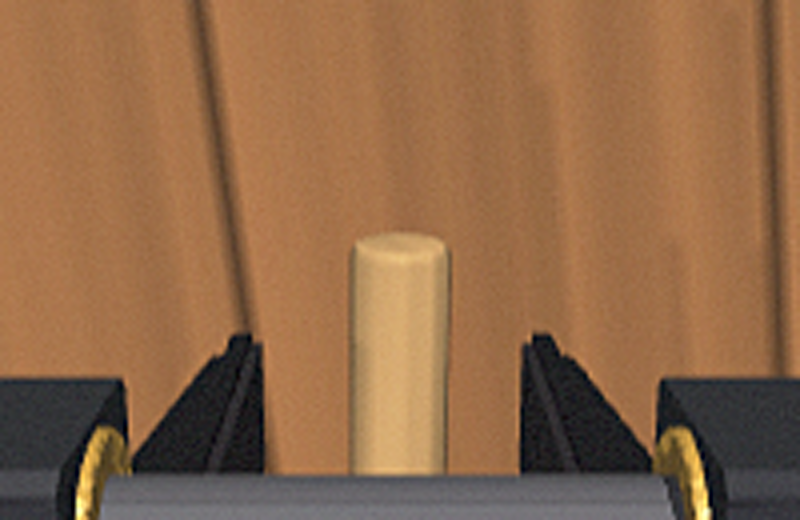

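Request:
drive_tool --steps '[{"slide": [0, 0, 0.0015], "dr": [0, 0, 0], "fingers": 0.03}, {"slide": [0, 0, 0.0015], "dr": [0, 0, 0], "fingers": 0.02}, {"slide": [0, 0, 0.0015], "dr": [0, 0, 0], "fingers": 0.016}, {"slide": [0, 0, 0.0015], "dr": [0, 0, 0], "fingers": 0.016}]'

```text
t: 19.02
eef_pos: [668.1, 158.9, 77.3]
tcp_rot: [-1.568, 0.001, -1.686]
ft_force: [-0.2, 0.6, -0.4]
opening: 0.203
```

Request:
drive_tool --steps '[{"slide": [0, 0, 0], "dr": [0, 0, 0], "fingers": 0.0}, {"slide": [0, 0, 0], "dr": [0, 0, 0], "fingers": 0.0}, {"slide": [0, 0, 0], "dr": [0, 0, 0], "fingers": 0.0}]'

```text
t: 19.27
eef_pos: [667.4, 159.0, 76.7]
tcp_rot: [-1.569, 0.001, -1.687]
ft_force: [-2.5, 0.8, 4.1]
opening: 0.138
```

```bash
cat >> h.py <<'E'
def rg():
    s=st(); e=b(s["eef_pos"]); F=Rb.T@s["ft_force"]; print("box",e.round(1),"F box",F.round(1)); return e,F
E
python3 - <<'E'
from h import *
rg()
E
```

```text
t 19.27 p [667.4 159.   76.7] rpy [-1.569e+00  1.000e-03 -1.687e+00] F [-2.48  0.81  4.14] M [ 0.074  0.531 -0.111] op 13.1 j [0.14 0.68 1.49 0.   0.97 0.25]
box [ 60.6 166.1  76.7] F box [-2.6  0.5  4.1]
```

Run:
```python
from h import *
for a0 in (64,):
  for a in (68,72,76,80,84): print(a,((knee(np.radians(a))-knee(np.radians(a0)))/1000).round(4))
```

```text
68 [-0.0036  0.0016]
72 [-0.0072  0.0029]
76 [-0.011  0.004]
80 [-0.0148  0.0048]
84 [-0.0187  0.0054]
```

Request:
drive_tool --steps '[{"slide": [0, -0.0016, -0.0036], "dr": [0, 0, 0], "fingers": 0.0}, {"slide": [0, -0.0029, -0.0072], "dr": [0, 0, 0], "fingers": 0.0}, {"slide": [0, -0.004, -0.011], "dr": [0, 0, 0], "fingers": 0.0}]'

```text
t: 19.52
eef_pos: [658.3, 160.3, 80.9]
tcp_rot: [-1.565, 0.002, -1.686]
ft_force: [5.9, -0.1, 2.0]
opening: 0.139
```

Run:
```python
from h import *
rg(); snap("side","s24",crop=(170,150,270,250),k=6)
```

```text
t 19.52 p [658.3 160.3  80.9] rpy [-1.565  0.002 -1.686] F [ 5.92 -0.11  1.96] M [ 0.17  -1.483  0.009] op 13.2 j [ 0.14  0.66  1.52 -0.    0.96  0.26]
box [ 51.3 166.3  80.9] F box [5.9 0.6 2. ]
```

View pics/s24.png

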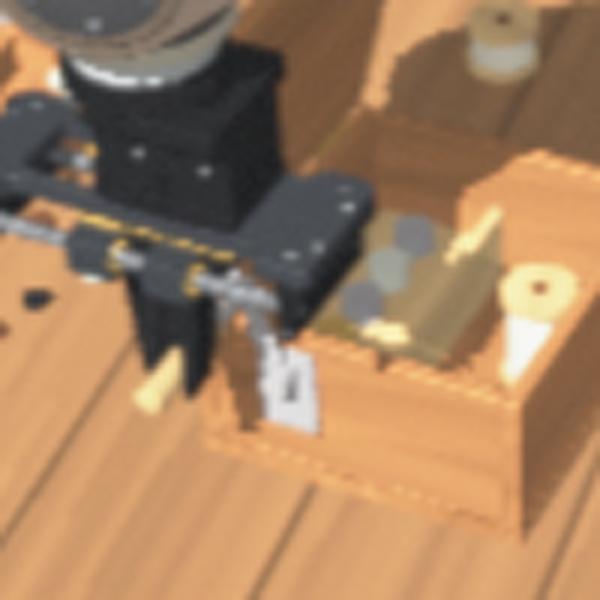

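Run:
```python
from h import *
for a0 in range(76,226,20):
  print(a0,[(a0+i*4,((knee(np.radians(a0+i*4))-knee(np.radians(a0)))/1000).round(4).tolist()) for i in range(1,6)])
```

```text
76 [(80, [-0.0038, 0.0008]), (84, [-0.0077, 0.0014]), (88, [-0.0116, 0.0016]), (92, [-0.0155, 0.0016]), (96, [-0.0194, 0.0014])]
96 [(100, [-0.0039, -0.0005]), (104, [-0.0077, -0.0014]), (108, [-0.0115, -0.0024]), (112, [-0.0151, -0.0038]), (116, [-0.0187, -0.0054])]
116 [(120, [-0.0035, -0.0018]), (124, [-0.0068, -0.0039]), (128, [-0.0099, -0.0062]), (132, [-0.0129, -0.0087]), (136, [-0.0157, -0.0114])]
136 [(140, [-0.0026, -0.0029]), (144, [-0.005, -0.006]), (148, [-0.0072, -0.0092]), (152, [-0.0092, -0.0126]), (156, [-0.0109, -0.0161])]
156 [(160, [-0.0015, -0.0036]), (164, [-0.0027, -0.0073]), (168, [-0.0036, -0.0111]), (172, [-0.0043, -0.015]), (176, [-0.0047, -0.0189])]
176 [(180, [-0.0001, -0.0039]), (184, [0.0, -0.0078]), (188, [0.0004, -0.0117]), (192, [0.0011, -0.0155]), (196, [0.002, -0.0193])]
196 [(200, [0.0012, -0.0037]), (204, [0.0027, -0.0073]), (208, [0.0044, -0.0109]), (212, [0.0063, -0.0142]), (216, [0.0085, -0.0175])]
216 [(220, [0.0024, -0.0031]), (224, [0.005, -0.006]), (228, [0.0078, -0.0087]), (232, [0.0108, -0.0112]), (236, [0.014, -0.0135])]
```

Request:
drive_tool --steps '[{"slide": [0, -0.0008, -0.0038], "dr": [0, 0, 0], "fingers": 0.0}, {"slide": [0, -0.0014, -0.0077], "dr": [0, 0, 0], "fingers": 0.0}, {"slide": [0, -0.0016, -0.0116], "dr": [0, 0, 0], "fingers": 0.0}, {"slide": [0, -0.0016, -0.0155], "dr": [0, 0, 0], "fingers": 0.0}, {"slide": [0, -0.0014, -0.0194], "dr": [0, 0, 0], "fingers": 0.0}]'

```text
t: 19.98
eef_pos: [639.0, 162.7, 83.0]
tcp_rot: [-1.564, 0.002, -1.687]
ft_force: [4.4, 2.6, 3.8]
opening: 0.141
```

Run:
```python
from h import *
e,F=rg(); snap("side","s25",crop=(170,90,270,250),k=3.7)
```

```text
t 19.98 p [639.  162.7  83. ] rpy [-1.564  0.002 -1.687] F [4.36 2.59 3.83] M [ 0.415 -1.037 -0.025] op 13.4 j [0.15 0.63 1.57 0.   0.93 0.26]
box [ 32.  166.6  83. ] F box [4.  3.1 3.8]
```

View pics/s25.png

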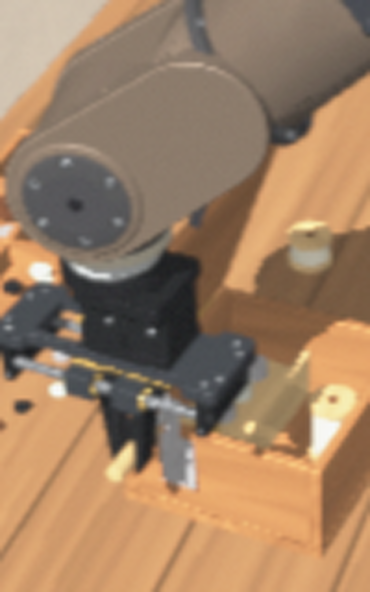

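Request:
drive_tool --steps '[{"slide": [0, 0.0005, -0.0039], "dr": [0, 0, 0], "fingers": 0.0}, {"slide": [0, 0.0014, -0.0077], "dr": [0, 0, 0], "fingers": 0.0}, {"slide": [0, 0.0024, -0.0115], "dr": [0, 0, 0], "fingers": 0.0}, {"slide": [0, 0.0038, -0.0151], "dr": [0, 0, 0], "fingers": 0.0}, {"slide": [0, 0.0054, -0.0187], "dr": [0, 0, 0], "fingers": 0.0}]'

```text
t: 20.45
eef_pos: [618.7, 164.9, 76.1]
tcp_rot: [-1.569, 0.001, -1.686]
ft_force: [3.6, 2.1, 2.1]
opening: 0.139
```

Run:
```python
from h import *
e,F=rg()
```

```text
t 20.45 p [618.7 164.9  76.1] rpy [-1.569e+00  1.000e-03 -1.686e+00] F [3.62 2.13 2.08] M [ 0.563 -1.052  0.051] op 13.2 j [0.16 0.62 1.62 0.   0.9  0.27]
box [ 11.5 166.5  76.1] F box [3.4 2.5 2.1]
```

Request:
drive_tool --steps '[{"slide": [0, 0.0018, -0.0035], "dr": [0, 0, 0], "fingers": 0.0}, {"slide": [0, 0.0039, -0.0068], "dr": [0, 0, 0], "fingers": 0.0}, {"slide": [0, 0.0062, -0.0099], "dr": [0, 0, 0], "fingers": 0.0}, {"slide": [0, 0.0087, -0.0129], "dr": [0, 0, 0], "fingers": 0.0}, {"slide": [0, 0.0114, -0.0157], "dr": [0, 0, 0], "fingers": 0.0}]'

```text
t: 20.87
eef_pos: [602.8, 166.6, 64.2]
tcp_rot: [-1.57, 0.001, -1.686]
ft_force: [3.3, 4.1, -0.3]
opening: 0.136
```

Run:
```python
from h import *
e,F=rg(); snap("side","s26",crop=(170,90,270,250),k=3.7)
```

```text
t 20.87 p [602.8 166.6  64.2] rpy [-1.570e+00  1.000e-03 -1.686e+00] F [ 3.34  4.11 -0.29] M [ 0.584 -0.861  0.068] op 13.0 j [0.16 0.62 1.67 0.   0.86 0.28]
box [ -4.5 166.3  64.2] F box [ 2.9  4.5 -0.3]
```

View pics/s26.png

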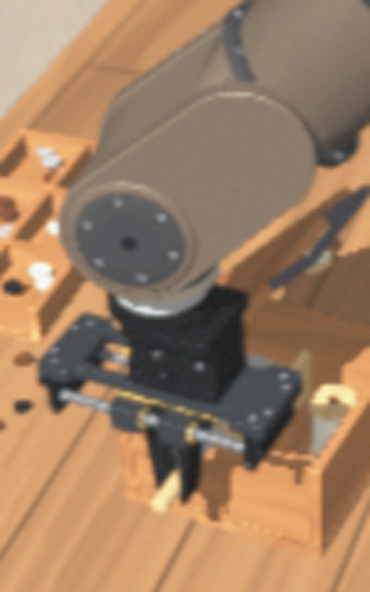

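Request:
drive_tool --steps '[{"slide": [0, 0.0029, -0.0026], "dr": [0, 0, 0], "fingers": 0.0}, {"slide": [0, 0.006, -0.005], "dr": [0, 0, 0], "fingers": 0.0}, {"slide": [0, 0.0092, -0.0072], "dr": [0, 0, 0], "fingers": 0.0}, {"slide": [0, 0.0126, -0.0092], "dr": [0, 0, 0], "fingers": 0.0}, {"slide": [0, 0.0161, -0.0109], "dr": [0, 0, 0], "fingers": 0.0}]'

```text
t: 21.33
eef_pos: [592.2, 167.6, 48.1]
tcp_rot: [-1.569, 0.0, -1.686]
ft_force: [2.7, 4.1, -0.8]
opening: 0.144
```

Run:
```python
from h import *
e,F=rg()
```

```text
t 21.33 p [592.2 167.6  48.1] rpy [-1.569  0.    -1.686] F [ 2.66  4.11 -0.75] M [ 0.522 -1.003  0.052] op 13.7 j [0.17 0.62 1.71 0.   0.81 0.28]
box [-15.2 166.1  48.1] F box [ 2.2  4.4 -0.8]
```

Request:
drive_tool --steps '[{"slide": [0, 0.0036, -0.0015], "dr": [0, 0, 0], "fingers": 0.0}, {"slide": [0, 0.0073, -0.0027], "dr": [0, 0, 0], "fingers": 0.0}, {"slide": [0, 0.0111, -0.0036], "dr": [0, 0, 0], "fingers": 0.0}, {"slide": [0, 0.015, -0.0043], "dr": [0, 0, 0], "fingers": 0.0}, {"slide": [0, 0.0189, -0.0047], "dr": [0, 0, 0], "fingers": 0.0}]'

```text
t: 21.75
eef_pos: [587.8, 168.1, 29.3]
tcp_rot: [-1.569, 0.001, -1.687]
ft_force: [2.6, 3.0, 0.5]
opening: 0.14
```

Run:
```python
from h import *
e,F=rg(); snap("side","s27",crop=(170,90,290,250),k=3.7)
```

```text
t 21.75 p [587.8 168.1  29.3] rpy [-1.569e+00  1.000e-03 -1.687e+00] F [2.62 3.01 0.46] M [ 0.453 -0.921  0.05 ] op 13.3 j [0.17 0.65 1.73 0.   0.77 0.29]
box [-19.6 166.2  29.3] F box [2.3 3.3 0.5]
```

View pics/s27.png

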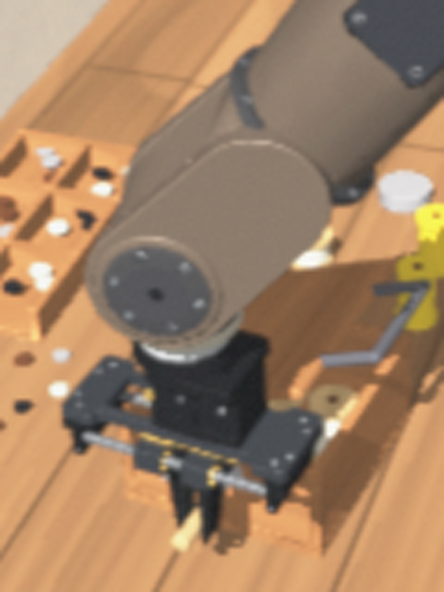

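Request:
drive_tool --steps '[{"slide": [0, 0.0039, -0.0001], "dr": [0, 0, 0], "fingers": 0.0}, {"slide": [0, 0.0078, 0.0], "dr": [0, 0, 0], "fingers": 0.0}, {"slide": [0, 0.0117, 0.0004], "dr": [0, 0, 0], "fingers": 0.0}, {"slide": [0, 0.0155, 0.0011], "dr": [0, 0, 0], "fingers": 0.0}, {"slide": [0, 0.0193, 0.002], "dr": [0, 0, 0], "fingers": 0.0}]'

```text
t: 22.22
eef_pos: [589.0, 168.1, 9.6]
tcp_rot: [-1.571, 0.0, -1.687]
ft_force: [-1.9, 6.6, -0.0]
opening: 0.138
```

Run:
```python
from h import *
e,F=rg()
```

```text
t 22.22 p [589.  168.1   9.6] rpy [-1.571  0.    -1.687] F [-1.92  6.56 -0.05] M [ 0.904 -0.102 -0.019] op 13.1 j [0.17 0.68 1.74 0.   0.73 0.29]
box [-18.4 166.3   9.6] F box [-2.7  6.3 -0. ]
```

Request:
drive_tool --steps '[{"slide": [-0.0005, 0.0037, 0.0012], "dr": [0, 0, 0], "fingers": 0.0}, {"slide": [-0.001, 0.0073, 0.0027], "dr": [0, 0, 0], "fingers": 0.0}, {"slide": [-0.001, 0.0109, 0.0044], "dr": [0, 0, 0], "fingers": 0.0}, {"slide": [-0.001, 0.0125, 0.0053], "dr": [0, 0, 0], "fingers": 0.0}, {"slide": [-0.001, 0.0142, 0.0063], "dr": [0, 0, 0], "fingers": 0.0}]'

```text
t: 22.63
eef_pos: [594.3, 168.0, -5.1]
tcp_rot: [-1.574, -0.001, -1.687]
ft_force: [-6.1, 4.5, -3.4]
opening: 0.137
```

Run:
```python
from h import *
e,F=rg(); snap("side","s28",crop=(170,90,290,250),k=3.7)
```

```text
t 22.63 p [594.3 168.   -5.1] rpy [-1.574e+00 -1.000e-03 -1.687e+00] F [-6.07  4.47 -3.36] M [ 0.668  0.856 -0.132] op 13.0 j [0.17 0.7  1.73 0.   0.71 0.28]
box [-13.1 166.8  -5.1] F box [-6.5  3.8 -3.4]
```

View pics/s28.png

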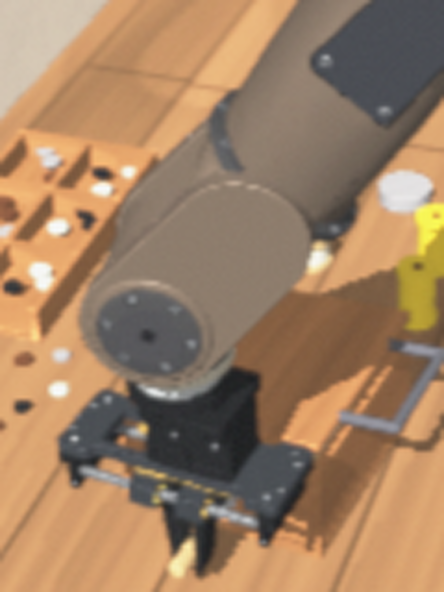

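Request:
drive_tool --steps '[{"slide": [-0.0005, 0.002, 0.0003], "dr": [0, 0, 0], "fingers": 0.0}, {"slide": [-0.0005, 0.0035, 0.001], "dr": [0, 0, 0], "fingers": 0.0}, {"slide": [-0.0005, 0.005, 0.0018], "dr": [0, 0, 0], "fingers": 0.0}, {"slide": [-0.0005, 0.005, 0.0018], "dr": [0, 0, 0], "fingers": 0.0}]'

```text
t: 23.02
eef_pos: [596.9, 167.9, -9.9]
tcp_rot: [-1.572, -0.001, -1.687]
ft_force: [-5.4, -0.5, -3.6]
opening: 0.139
```

Run:
```python
from h import *
e,F=rg()
```

```text
t 23.02 p [596.9 167.9  -9.9] rpy [-1.572e+00 -1.000e-03 -1.687e+00] F [-5.42 -0.54 -3.59] M [ 0.025  0.571 -0.091] op 13.3 j [ 0.17  0.71  1.72 -0.    0.71  0.28]
box [-10.5 167.   -9.9] F box [-5.3 -1.2 -3.6]
```

Request:
drive_tool --steps '[{"slide": [0, 0.001, 0.0006], "dr": [0, 0, 0], "fingers": 0.0}, {"slide": [0, 0.002, 0.0012], "dr": [0, 0, 0], "fingers": 0.0}, {"slide": [0, 0.003, 0.0018], "dr": [0, 0, 0], "fingers": 0.0}, {"slide": [0, 0.003, 0.0018], "dr": [0, 0, 0], "fingers": 0.0}]'

```text
t: 23.35
eef_pos: [598.7, 167.8, -12.9]
tcp_rot: [-1.572, -0.001, -1.687]
ft_force: [-4.9, -0.3, -4.5]
opening: 0.146
```

Run:
```python
from h import *
e,F=rg(); snap("side","s29",crop=(210,150,310,250),k=5);T=cam("top"); snap("top","t4",crop=(180,110,330,260),k=4)
for y in (50,-50): print(((proj(T,w(-135,y,100))-[180,110])*4).round())
```

```text
t 23.35 p [598.7 167.8 -12.9] rpy [-1.572e+00 -1.000e-03 -1.687e+00] F [-4.94 -0.26 -4.47] M [ 0.002  0.572 -0.078] op 13.9 j [ 0.17  0.72  1.72 -0.    0.7   0.28]
box [ -8.7 167.  -12.9] F box [-4.9 -0.8 -4.5]
[212. 481.]
[375. 495.]
```

View pics/s29.png

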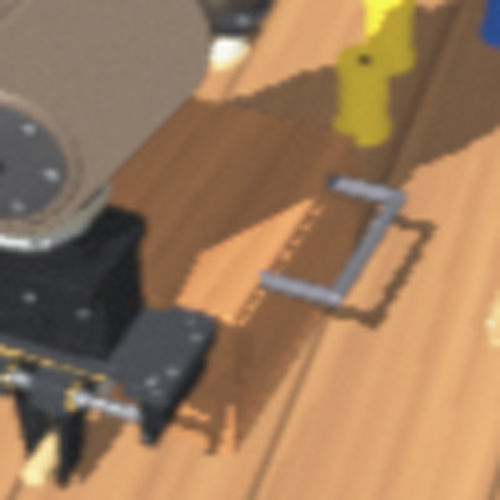

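View pics/t4.png

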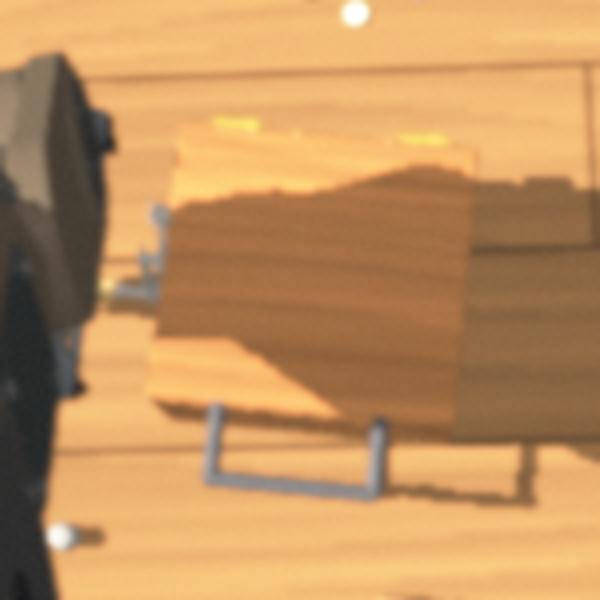

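Request:
drive_tool --steps '[{"slide": [0, 0.001, 0.0007], "dr": [0, 0, 0], "fingers": 0.0}, {"slide": [0, 0.002, 0.0014], "dr": [0, 0, 0], "fingers": 0.0}, {"slide": [0, 0.0025, 0.0018], "dr": [0, 0, 0], "fingers": 0.0}, {"slide": [0, 0.0025, 0.0018], "dr": [0, 0, 0], "fingers": 0.0}]'

```text
t: 23.78
eef_pos: [600.4, 167.6, -15.4]
tcp_rot: [-1.572, -0.001, -1.687]
ft_force: [-4.8, 0.3, -6.0]
opening: 0.135
```

Run:
```python
from h import *
e,F=rg(); snap("side","s30",crop=(210,150,310,250),k=5)
```

```text
t 23.78 p [600.4 167.6 -15.4] rpy [-1.572e+00 -1.000e-03 -1.687e+00] F [-4.83  0.26 -5.98] M [ 0.062  0.573 -0.137] op 12.8 j [ 0.17  0.72  1.72 -0.    0.7   0.28]
box [ -7.  167.1 -15.4] F box [-4.8 -0.3 -6. ]
```

View pics/s30.png

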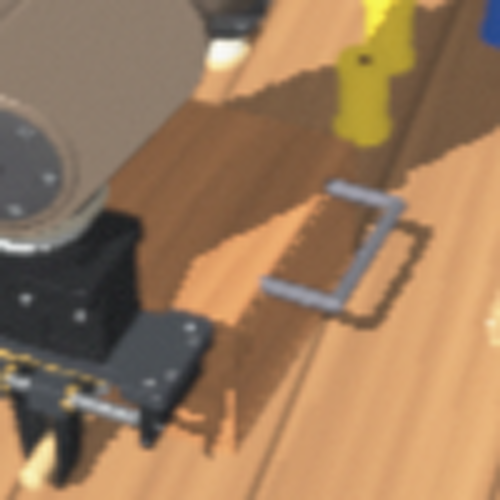

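Request:
drive_tool --steps '[{"slide": [0, 0.001, 0.0007], "dr": [0, 0, 0], "fingers": 0.0}, {"slide": [0, 0.002, 0.0014], "dr": [0, 0, 0], "fingers": 0.0}, {"slide": [0, 0.0025, 0.0018], "dr": [0, 0, 0], "fingers": 0.0}, {"slide": [0, 0.0025, 0.0018], "dr": [0, 0, 0], "fingers": 0.0}]'

```text
t: 24.17
eef_pos: [601.5, 167.3, -17.1]
tcp_rot: [-1.574, -0.001, -1.687]
ft_force: [-11.1, -1.2, 6.5]
opening: 0.14
```

Run:
```python
from h import *
e,F=rg(); snap("side","s31",crop=(210,150,310,250),k=5)
```

```text
t 24.17 p [601.5 167.3 -17.1] rpy [-1.574e+00 -1.000e-03 -1.687e+00] F [-11.07  -1.23   6.46] M [-0.234  1.723 -0.13 ] op 13.3 j [ 0.17  0.73  1.71 -0.    0.7   0.28]
box [ -5.9 166.9 -17.1] F box [-10.9  -2.5   6.5]
```

View pics/s31.png

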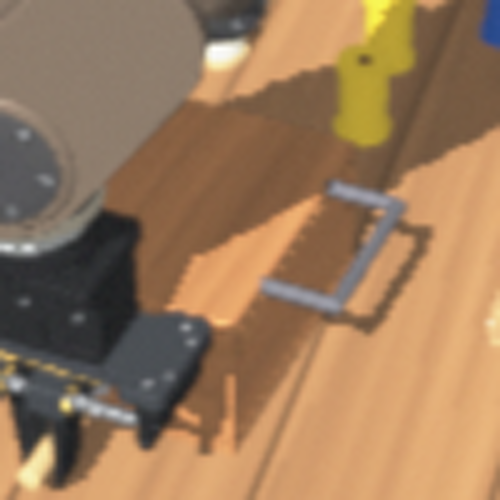

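Request:
drive_tool --steps '[{"slide": [0, -0.0015, -0.0012], "dr": [0, 0, 0], "fingers": 0.0}, {"slide": [0, -0.0015, -0.0012], "dr": [0, 0, 0], "fingers": 0.016}, {"slide": [0, -0.0015, -0.0012], "dr": [0, 0, 0], "fingers": 0.025}, {"slide": [0, -0.0015, -0.0012], "dr": [0, 0, 0], "fingers": 0.04}, {"slide": [0, -0.0015, -0.0012], "dr": [0, 0, 0], "fingers": 0.04}]'

```text
t: 24.63
eef_pos: [603.1, 167.9, -15.1]
tcp_rot: [-1.568, 0.001, -1.687]
ft_force: [0.0, -0.5, 0.2]
opening: 0.324
```

Run:
```python
from h import *
e,F=rg(); m=cam("wrist"); snap("wrist","w16",crop=(150,130,350,260),k=4)
```

```text
t 24.63 p [603.1 167.9 -15.1] rpy [-1.568e+00  1.000e-03 -1.687e+00] F [ 0.05 -0.49  0.17] M [-0.026 -0.061 -0.014] op 30.8 j [ 0.17  0.72  1.71 -0.    0.7   0.28]
box [ -4.3 167.7 -15.1] F box [ 0.1 -0.5  0.2]
```

View pics/w16.png

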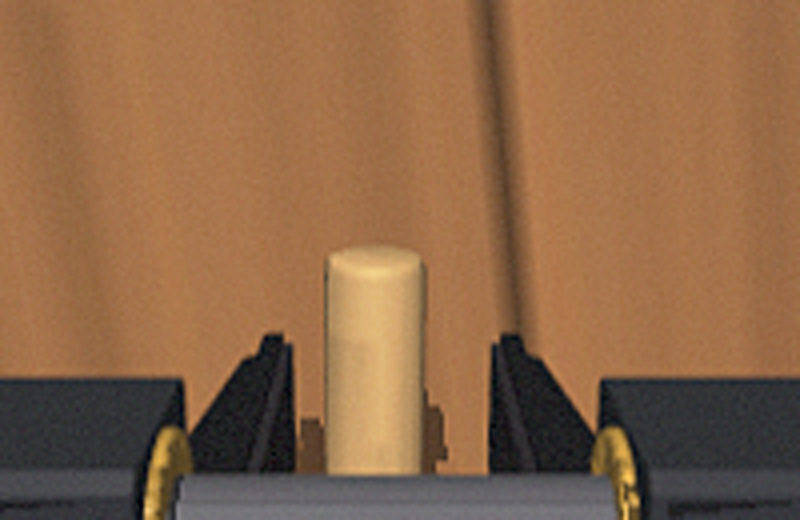

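Request:
drive_tool --steps '[{"slide": [0, 0, -0.002], "dr": [0, 0, 0], "fingers": 0.04}, {"slide": [0, -0.02, -0.002], "dr": [0, 0, 0], "fingers": 0.04}, {"slide": [0, -0.055, -0.002], "dr": [0, 0, 0], "fingers": 0.04}, {"slide": [0, -0.09, -0.002], "dr": [0, 0, 0], "fingers": 0.04}, {"slide": [0, -0.13, -0.002], "dr": [0, 0, 0], "fingers": 0.04}]'

```text
t: 25.1
eef_pos: [599.4, 168.0, 115.3]
tcp_rot: [-1.571, 0.0, -1.687]
ft_force: [0.9, 0.4, -0.5]
opening: 0.42
```

Request:
drive_tool --steps '[{"slide": [-0.12, -0.03, 0], "dr": [0, 0, 0], "fingers": 0.04}, {"slide": [-0.12, -0.03, 0], "dr": [0, 0, 0], "fingers": 0.04}, {"slide": [-0.12, -0.03, 0], "dr": [0, 0, 0], "fingers": 0.04}, {"slide": [-0.12, -0.03, 0], "dr": [0, 0, 0], "fingers": 0.04}, {"slide": [-0.12, -0.03, 0], "dr": [0, 0, 0], "fingers": 0.04}]'

```text
t: 25.52
eef_pos: [613.6, 289.2, 144.9]
tcp_rot: [-1.568, 0.001, -1.684]
ft_force: [-0.1, -0.7, -0.6]
opening: 0.42
```

Run:
```python
from h import *
rg(); snap("side","s32",crop=(170,130,330,310),k=3.3); snap("top","t5",k=1.5)
T=cam("top");S=cam("side")
```

```text
t 25.52 p [613.6 289.2 144.9] rpy [-1.568e+00  1.000e-03 -1.684e+00] F [-0.1  -0.74 -0.61] M [-0.017 -0.085  0.076] op 40.0 j [ 0.34  0.6   1.45 -0.    1.09  0.46]
box [ -7.5 289.4 144.9] F box [-0.  -0.8 -0.6]
```

View pics/s32.png

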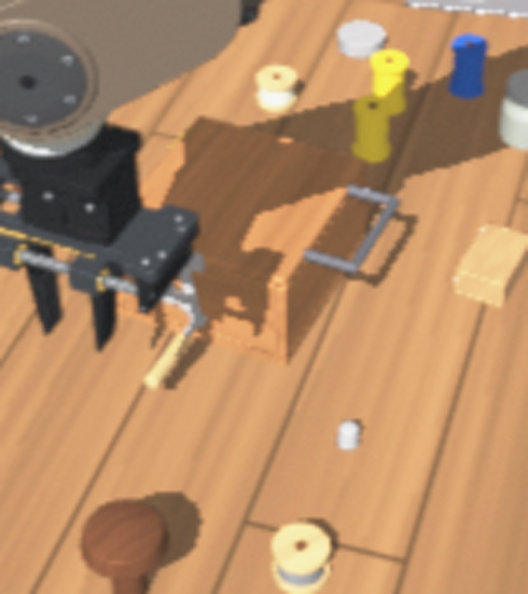

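View pics/t5.png

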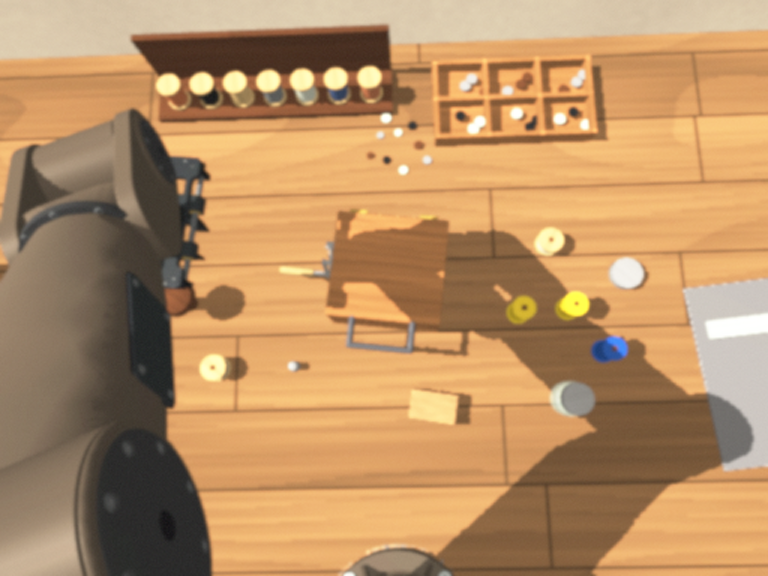

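Run:
```python
from h import *
im=optics.read_camera("side"); a=cv2.imread("pics/side0.png"); bb=im[:,:,::-1]
def m(x): 
    h=cv2.cvtColor(np.ascontiguousarray(x),cv2.COLOR_BGR2HSV); k=((h[...,1]<80)&(h[...,2]<150)).astype(np.uint8); k[:180]=0;k[220:]=0;k[:,:262]=0;k[:,295:]=0; return k
for x in (a,bb):
    k=m(x); ys,xs=np.nonzero(k); print(k.sum(),xs.mean().round(2),ys.mean().round(2),xs.min(),xs.max(),ys.min(),ys.max())
st()
```

```text
193 278.43 199.92 262 290 186 212
152 279.22 200.09 262 290 186 212
t 25.67 p [613.6 286.3 144.2] rpy [-1.57  -0.    -1.687] F [ 0.12 -0.09 -0.03] M [-0.04  -0.088 -0.017] op 39.9 j [ 0.34  0.6   1.46 -0.    1.09  0.46]
```

The bar has the same pixel extents as at the start, so the lid is fully shut. The grip is back where it began and the arm touches nothing.

Run:
```python
from cell import env
print(env.job_done())
```

```text
the job is handed in; nothing more can be done
None
```

I carried out the whole task and handed it in at about 26 s of the 70 s allowed. No verdict is reported, so the result below rests on my own checks.

**What I did**
1. I raised the lid by its bar to about 1.33 rad, with about 4 N at the bar at the limit. When I backed off, the camera showed the knee past straight and the lid holding by itself, so I let go.
2. I stood the tall pale spool in the front well at about x −51, y −15 mm in the box frame. The wrist picture after release showed it upright, within 1–2 px of where I expected it, with the lid still locked open.
3. I drew the knee grip forward, with about 6 N along the box at first. I kept hold all the way round until the lid met the box, pressing with about 13 N, then let go and moved clear.

**Last checks**
- **Lid:** the bar's left, right, top and bottom pixels are the same as in the first picture, and the grip looks to be back at its starting place, so the lid is shut.
- **Bystanders:** the ones in view look unmoved by eye. The mushroom was partly hidden by the arm in the top view but visible in the side view.
- **Contact:** wrist force is about 0 with the arm clear.
- **Not checked:** I could not see the spool once the lid was shut.

**What disagreed:** the fingertips really end about 36 mm short of the TCP the robot reports. My first close on the bar shut on nothing because of this. I found the offset from two camera views and allowed for it afterwards.

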